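Fill the candy bowl with the hanging scoop

TASK

Guests are coming: take the lid off the candy bowl, unhook the blue-handled scoop from its stand (slide it up so that the stud comes to the wide end of its keyhole, then lift it off) and use it to move every truffle from the wooden tray into the candy bowl without touching the truffles with the fingers. Then lay the used scoop upright and flat in the middle of the white dish and put the lid properly back on the bowl; leave the other scoop hanging, keep the bowl upright and do not disturb anything else on the table.

Things in the scene. Friction and masses are not known exactly. Their poses are not given: they have to be found in the camera images.
- scoop_grip (a point): Sweets scoop, BLUE handle, hung on one of the stand's studs; about 160 g, 195 mm long. Middle of the handle bar (24 mm wide along y, 10 thick, 76 long; open space behind it while hung). Scoop axes: bowl level: z up, x from the mouth back to the handle, y sideways. The handle rises backwards 25 degrees above +x; this point is 86 mm behind (+x) and 53 mm above the centre of the bowl's underside.
- scoop_eye (a point): Centre of the WIDE end (24 x 24 mm) of the keyhole in the 5 mm thick, 40 mm wide tab at the handle's end. The narrow part (11 mm wide) begins 12 mm nearer the tip; hung, the stud sits there, 20 mm from this point. Slide the scoop 20 mm up along its handle (0.906 x + 0.423 z, scoop axes), then draw it off square to the tab (-0.423 x + 0.906 z). 132 mm behind, 72 mm above the underside's centre.
- scoop_lip (a point): Middle of the lip (front edge) of the scoop's bowl, on its underside. Bowl: open shovel of slippery polished steel, 85 mm long, 74 mm wide, flat floor 2.5 mm thick thinning to 0.8 mm at the lip; back wall and side walls 30 mm high, the sides starting 16 mm behind the lip and sloping up. Axes of the scoop.
- scoop_bowl (a point): Centre of the underside of the scoop's bowl, 42.5 mm behind the lip. Axes of the scoop. While it hangs the handle leans 65 degrees from level, its top end away from the stand's front, and the mouth is lowest and points to the stand's front, the bowl's floor 40 degrees mouth-down.
- spare_grip (a point): Middle of the handle of the other scoop on the stand: same shape and same keyhole but a DARK WOOD handle. Not needed; stays hung. Axes as for the blue scoop.
- stud_left (a point): Left (+y) headed brass stud of the fixed oak stand: shank 7 mm thick and 9 long, head 16 mm across, 4 thick. Point on its axis, 2.5 mm in front of the rail's face, 0.216 m above the table. Stand axes: x away from its front, y left, z up. The face rises at 65 degrees from level towards +x; the stud stands square to it. Front rail 40 mm high, 20 mm either side of the studs.
- stud_right (a point): Right headed stud, 150 mm to the stand's -y side of the left one; otherwise the same. The stand is 286 mm wide, 240 mm high, about 215 mm deep: front rail with the studs, two leaning side posts on feet, and a low rail behind on which the scoops' heels rest.
- tray_in (a point): Light wooden tray with the truffles, fixed: outside 252 (x) x 142 (y) x 36 mm, walls 6 mm thick and 30 mm high above its floor (inside 240 x 130 mm). This point is the centre of its inner floor, 6 mm above the table; x along the long side, away from the robot, y to the left. At the start the truffles lie in the half nearer the robot.
- truffle1_c (a point): Chocolate truffle, dark brown flattened ball 32 mm across and 29 mm high with an orange dot on top, 15 g; this point is its centre. It may be absent (None).
- truffle2_c (a point): Chocolate truffle, dark brown flattened ball 32 mm across and 29 mm high with an orange dot on top, 15 g; this point is its centre. It may be absent (None).
- truffle3_c (a point): Chocolate truffle, dark brown flattened ball 32 mm across and 29 mm high with an orange dot on top, 15 g; this point is its centre. It may be absent (None).
- truffle4_c (a point): Chocolate truffle, dark brown flattened ball 32 mm across and 29 mm high with an orange dot on top, 15 g; this point is its centre. It may be absent (None).
- truffle5_c (a point): Chocolate truffle, dark brown flattened ball 32 mm across and 29 mm high with an orange dot on top, 15 g; this point is its centre. It may be absent (None).
- truffle6_c (a point): Chocolate truffle, dark brown flattened ball 32 mm across and 29 mm high with an orange dot on top, 15 g; this point is its centre. It may be absent (None).
- bowl_rim (a point): Round white candy bowl, loose, 600 g, 76 mm high, 132 mm across outside, 122 mm inside, floor 6 mm thick. This point is the centre of its mouth at rim height; z up.
- lid_knob (a point): Knob of the candy bowl's white lid (lid 138 mm across, about 220 g, with a plug below, 100 to 108 mm across and 7 mm deep, that drops into the bowl's mouth). The knob is amber, 28 mm across; this point is its middle, 34 mm above the underside of the plug, 27 mm above the bowl's rim when the lid is home; top of the knob 10 mm higher. z up. Starts on the bowl.
- dish_in (a point): White oblong dish for used cutlery, fixed: outside 154 x 130 mm, walls 7 mm thick and 7 mm high above the floor (inside 140 x 116 mm). This point is the centre of its inner floor, 7 mm above the table; x along its long side, pointing away from the robot, z up.
- cup1: White coffee cup, 78 mm across, 78 mm high, standing on a wavy saucer (fixed, 150 x 85 mm). Origin at the centre of its underside. Leave alone.
- cup2: A second cup of the same kind on its saucer. Leave alone.
- candle: Glass candle jar, 68 mm across, 114 mm high. Origin at its underside's centre. Leave alone.
- planter_stone: Dark stone planter (heavy, fixed) with succulents, 140 mm across, pot 62 mm, plants to about 170 mm high. Origin at its underside's centre. Leave alone.
- planter_white: White pot (heavy, fixed) with a yellow plant, 92 mm across, about 190 mm high. Origin at its underside's centre. Leave alone.
- remote: Black remote control, 165 x 45 x 18 mm, long along x. Origin at its underside's centre. Leave alone.
- coasters: Stack of round cork coasters, 96 mm across, 20 mm high. Origin at its underside's centre. Leave alone.
There are look-alikes about, which are no part of the job. Leave any purple look-alike of the part that bears dish_in alone.

How it is judged:
By the outcome, as a careful person would: the job done as asked, in the order asked, and still so for the second after the job is handed in, with the robot touching nothing.
Of truffle1, truffle2, truffle3, truffle4, truffle5, truffle6 only 4 to 6 are there at a start; the rules pass over those that are not, and their reading is None.
At some moment in a run one of bowl, candy_lid may be knocked a few centimetres aside while the robot is not near it.
It also fails if it takes over 208 s, if anything falls off the work surface, if the arm or the gripper's body presses on something with over 40 N, if the wrist force passes 120 N, or if a joint passes its speed limit or range.

ROBOT

A 6-joint arm with a two-finger parallel gripper is mounted at the origin on the work surface. World frame = base frame: x ahead of the robot, y to its left, z up, the work surface at z = 0. Lengths are in m, angles in rad, forces in N, time in s.
With the tool pointing down it reaches from about 0.3 to 0.775 m from the base axis. Payload 14.6 kg.
Tool frame: the origin (TCP) lies between the finger pads; the fingertips stand 19 mm ahead of it and the grasp point (between the pads) is the TCP; z points along the fingers, y is the direction in which the jaws open and shut (so a half turn about z gives the same grasp; the last joint's range is limited). The gripper opens to 85 mm and grips with 20 to 120 N. Pads are 22 mm wide; open, the fingers measure 114 mm over their backs; the gripper's body (76 mm by 85 mm) begins 54 mm behind the grasp point. The pads swing forward as they close: fully open they stand 13 mm farther back than shut.
Start: joints at [-1.222, 0.3, 1.521, -0, 1.321, -0.067], TCP at [0.222, -0.503, 0.25] pointing down, gripper open.
Joint ranges: [-3.03, 3.03], [-0.79, 2.21], [0.23, 2.52], [-1.04, 4.18], [0, 3.07], [-2.55, 2.55]. Speed limits (rad/s): [2.22, 2.22, 2.57, 3.14, 3.14, 3.14].

INTERFACE

Orientations are given as a unit quaternion [x, y, z, w].
In Python, from plant import * gives the robot as it stands. The module is installed in compiled form; this text tells all that it offers.
- The arm moves only by the shell command python3 -m crank 'ROWS' [FORCE]. ROWS is text: rows parted by semicolons, each of 7 numbers parted by spaces: the closure, from -1 (fully open) to 1 (shut), so that 0 is half open, then the shift along the tool's x, y, z in cm, then the turn, a rotation vector about the tool's x, y, z in rad. A call has 1 to 12 rows; each row is the pose to reach, as a shift and turn from the pose commanded when the call began, along the tool's axes at that moment; what a row does not reach only later rows make up. A row lasts 1/10 s, in which the tool goes at most 50 mm and 8.59 degrees, less where a joint would pass 70% of its speed; a pose out of reach is approached as far as the arm can. A call with a gripper value outside its range is refused whole. The fingers move at their own pace and stop on an object; FORCE is the grip in N (left out, the last holds). Time passes only in rows, so rows that repeat a pose let the fingers close. It gives the time, the measured TCP pose, the force and the opening at its end, in the units of the state.
- observe(): the state, without advancing time (a new reading comes with each control period).
- camera(name): name is "scene" or "side" or "wrist"; returns a dict with "image" (384x512x3 uint8, red, green, blue), "depth" (384x512 float32, m along the optical axis (not along the pixel's ray), 0 where there is no reading), "fx", "fy", "cx", "cy" (pixels), "rvec" (rotation vector, rad) and "tvec" (3), from world to camera coordinates, as OpenCV has them. Camera axes: x right, y down, z forward; pixel columns grow to the right and rows downward; lengths in m; the calibration is good to about 2 mm. A picture is of the moment at which its call begins.
- hand_in(): hands the job in, once; it reports no verdict.
The state is a dict: "time_s": time; "joints": joint angles; "dq": joint speeds; "joint_torque": joint torques, N m; "ee_pos": TCP position; "tcp_rot": TCP orientation; "wrist_force": force on the tool from outside, world axes, zero at the start; "wrist_torque": the same for the moment, N m; "width": opening from 0.0 (shut) to 1.0 (fully open).
Only numpy, scipy, OpenCV 4.12 (cv2) and the standard library are available. Lean on these libraries where they do the work, as an engineer would, in place of code of your own. Each camera call takes 0.05 s, during which the arm holds its last target. There are 200 camera calls.

## Working session

There is one attempt and no reset: what is moved stays moved. The work goes in short steps, Python scripts to look and compute and a shell command to move; the robot and the scene stay as the last step left them, time stands still between calls to the robot, and variables do not carry over. Pictures are saved under pics/ and viewed, about 12 in all and at most 16, crops included, and the job is handed in when it is done.

```bash
mkdir -p pics; ls; cat > h.py <<'E'
from plant import *
import numpy as np, cv2
from scipy.spatial.transform import Rotation as R
def cam(n):
    c=camera(n); c['R']=cv2.Rodrigues(np.array(c['rvec'],float))[0]; c['t']=np.array(c['tvec'],float).reshape(3); return c
def save(c,f,box=None,s=1):
    im=c['image'][:,:,::-1]
    if box: im=im[box[1]:box[3],box[0]:box[2]]
    cv2.imwrite('pics/'+f,cv2.resize(im,None,fx=s,fy=s,interpolation=cv2.INTER_CUBIC) if s!=1 else im)
def ray(c,u,v):
    d=c['R'].T@np.array([(u-c['cx'])/c['fx'],(v-c['cy'])/c['fy'],1.]); return -c['R'].T@c['t'],d
def onz(c,u,v,z):
    o,d=ray(c,u,v); return o+d*(z-o[2])/d[2]
def cloud(c):
    v,u=np.mgrid[:384,:512]; z=c['depth'].astype(float)
    p=np.stack([(u-c['cx'])/c['fx']*z,(v-c['cy'])/c['fy']*z,z],-1)
    P=(p-c['t'])@c['R']; P[z==0]=np.nan; return P
def proj(c,p):
    q=c['R']@np.array(p)+c['t']; return q[0]/q[2]*c['fx']+c['cx'],q[1]/q[2]*c['fy']+c['cy']
def delta(pos,Rm):
    "cm shift and rotvec in tool axes from current commanded(~measured) pose"
    s=observe(); R0=R.from_quat(s['tcp_rot']); 
    return np.round(R0.inv().apply(np.array(pos)-s['ee_pos'])*100,2),np.round((R0.inv()*Rm).as_rotvec(),3)
E
python3 - <<'E'
from h import *
s=observe(); print({k:np.round(v,3) for k,v in s.items()})
for n in ['scene','side','wrist']:
    c=cam(n); save(c,n+'0.png'); print(n,-c['R'].T@c['t'],c['R'][2],c['fx'])
    np.save('pics/'+n+'0.npy',c,allow_pickle=True)
a=cv2.imread('pics/scene0.png');b=cv2.imread('pics/side0.png')
E
```

```text
pics
{'time_s': np.float64(0.0), 'joints': array([-1.222,  0.301,  1.522, -0.   ,  1.321, -0.067]), 'dq': array([-0.   ,  0.001,  0.   ,  0.001,  0.   ,  0.002]), 'joint_torque': array([ 1.0000e-03, -5.4350e+01, -3.6179e+01, -0.0000e+00,  4.0000e-03,
       -0.0000e+00]), 'ee_pos': array([ 0.222, -0.503,  0.25 ]), 'tcp_rot': array([ 0.978,  0.206, -0.   , -0.001]), 'wrist_force': array([ 0.381, -0.268,  0.443]), 'wrist_torque': array([ 0.055,  0.01 , -0.031]), 'width': np.float64(1.001)}
scene [ 1.64204097 -0.10677426  1.32562663] [-0.70074897 -0.00158118 -0.71340618] 497.06668918906655
side [0.0191589  0.83402641 1.39557199] [ 0.2767769  -0.57051934 -0.77324138] 406.5289824227307
wrist [ 0.28729382 -0.47453379  0.37335524] [-0.25600085 -0.11327435 -0.96001692] 339.7681812819456
```

View pics/scene0.png

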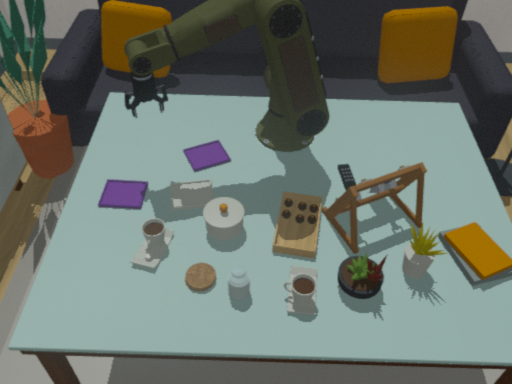

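View pics/side0.png

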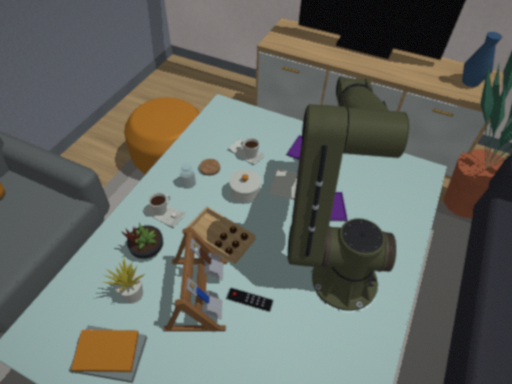

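The scene shows the stand around (375,195), tray (300,222), lidded bowl (224,215), white dish at about (192,192), and purple look-alikes at (207,155) and (123,193). In the side view the blue handle is near (202,293), the dish near (285,180). Next, close crops of the stand.

```bash
python3 - <<'E'
from h import *
A=np.load('pics/scene0.npy',allow_pickle=True).item();B=np.load('pics/side0.npy',allow_pickle=True).item()
a=A['image'][140:260,260:440,::-1];b=B['image'][170:340,140:300,::-1]
a=cv2.resize(a,None,fx=4,fy=4,interpolation=cv2.INTER_CUBIC)[:, :];b=cv2.resize(b,None,fx=3,fy=3,interpolation=cv2.INTER_CUBIC)
cv2.imwrite('pics/a1.png',a);cv2.imwrite('pics/b1.png',b)
for n,c in (('scene',A),('side',B)):
    P=cloud(c);h=cv2.cvtColor(c['image'],cv2.COLOR_RGB2HSV);H,S,V=cv2.split(h)
    g=(P[...,2]>-.02)&(P[...,0]<1.3)
    for k,m in {'blue':(H>100)&(H<125)&(S>120)&g&(P[...,2]>.05),'purple':(H>125)&(H<150)&(S>80)&g,'white':(S<40)&(V>130)&g,'truf':(V<75)&g&(P[...,2]>.01)&(P[...,2]<.06),'amber':(H>8)&(H<25)&(S>150)&(V>110)&g&(P[...,2]>.02)&(P[...,2]<.13)}.items():
        N,L,st,ce=cv2.connectedComponentsWithStats(m.astype(np.uint8))
        for i in range(1,N):
            if st[i,4]>8: q=P[L==i]; print(n,k,st[i,4],ce[i].round(0),np.nanmedian(q,0).round(3),np.nanmin(q,0).round(3),np.nanmax(q,0).round(3))
E
```

```text
scene purple 826 [206. 155.] [ 0.169 -0.315  0.007] [ 0.081 -0.405 -0.004] [ 0.26  -0.223  0.022]
scene purple 1080 [123. 194.] [ 0.396 -0.598  0.007] [ 0.322 -0.673 -0.004] [ 0.464 -0.521  0.023]
scene white 64836 [227. 261.] [ 0.753 -0.282  0.   ] [-0.262 -0.804 -0.014] [0.998 0.713 0.304]
scene white 15 [131.  99.] [-0.197 -0.689  0.   ] [-0.223 -0.696 -0.005] [ 0.224 -0.548  0.31 ]
scene white 15709 [415. 160.] [0.123 0.55  0.   ] [-0.263  0.097 -0.014] [0.683 0.8   0.236]
scene white 9 [397. 179.] [0.268 0.419 0.003] [ 0.258  0.386 -0.006] [0.377 0.431 0.112]
scene white 359 [409. 196.] [0.355 0.455 0.001] [ 0.268  0.411 -0.01 ] [0.484 0.499 0.148]
scene white 90 [366. 194.] [0.351 0.292 0.001] [ 0.32   0.244 -0.007] [0.474 0.334 0.11 ]
scene white 40 [390. 202.] [0.386 0.382 0.   ] [ 0.361  0.365 -0.007] [0.412 0.395 0.006]
scene white 75 [177. 202.] [ 0.431 -0.397  0.008] [ 0.408 -0.418 -0.002] [ 0.461 -0.375  0.018]
scene white 214 [364. 212.] [0.443 0.279 0.   ] [ 0.392  0.249 -0.01 ] [0.486 0.318 0.01 ]
scene white 99 [403. 224.] [ 0.489  0.408 -0.   ] [ 0.46   0.374 -0.008
[... 5932 characters left out ...]
ruf 809 [336. 290.] [0.023 0.072 0.021] [-0.108 -0.01   0.01 ] [0.122 0.126 0.06 ]
side truf 10 [373. 282.] [-0.1   -0.028  0.014] [-0.106 -0.035  0.01 ] [-0.094 -0.007  0.059]
side truf 465 [250. 299.] [0.284 0.24  0.017] [0.205 0.206 0.01 ] [0.368 0.269 0.025]
side truf 22 [168. 326.] [0.488 0.462 0.038] [0.474 0.455 0.014] [0.504 0.468 0.057]
side truf 38 [198. 326.] [0.399 0.41  0.018] [0.368 0.402 0.013] [0.442 0.431 0.06 ]
side truf 20 [212. 327.] [0.352 0.399 0.041] [0.34  0.392 0.02 ] [0.363 0.404 0.059]
side amber 13 [245. 177.] [ 0.53  -0.212  0.112] [ 0.523 -0.226  0.108] [ 0.538 -0.205  0.117]
side amber 2280 [105. 350.] [0.622 0.625 0.05 ] [0.513 0.531 0.038] [0.735 0.718 0.062]
```

View pics/a1.png

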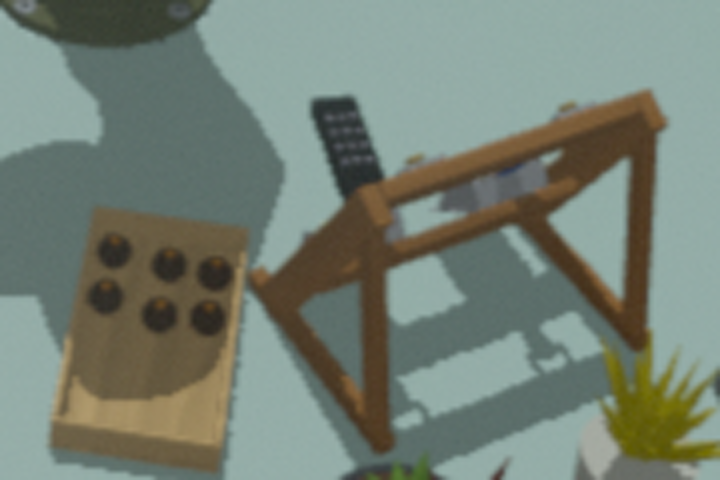

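View pics/b1.png

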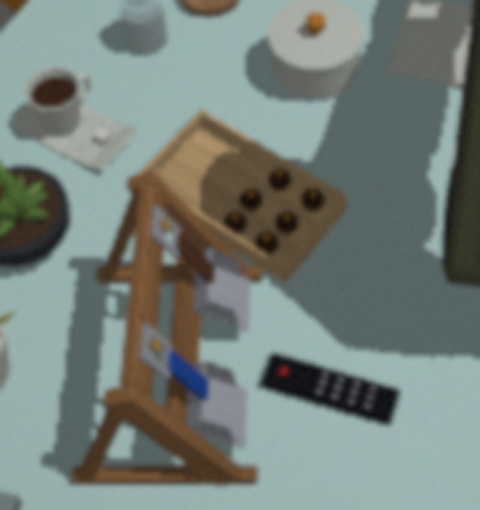

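Both crops show it clearly: the blue handle hangs on the stand's left stud (side ≈ (202,294)), the dark-wood one on the right (side ≈ (205,257)), and the six truffles are in the near half of the tray.

What could be taken for what I want:
- **Scoop:** blue at side (202,294) against wood at side (205,257). Choose blue.
- **Dish:** white at scene (192,192) against purple at (207,155) and (123,193). Choose white.
- **Knob:** the only amber knob is at scene (223,206).

Its top measures z ≈ 0.113 m, which matches the expected 0.113.

```bash
python3 - <<'E'
from h import *
print(delta([.53,-.215,.25],R.from_quat(observe()['tcp_rot'])))
A=np.load('pics/scene0.npy',allow_pickle=True).item();B=np.load('pics/side0.npy',allow_pickle=True).item()
# stand rail / tray / dish from depth clouds
for n,c in (('scene',A),('side',B)):
    P=cloud(c).reshape(-1,3); I=cv2.cvtColor(c['image'],cv2.COLOR_RGB2HSV).reshape(-1,3)
    w=(I[:,0]<20)&(I[:,1]>90)
    r=P[w&(P[:,2]>.225)&(P[:,2]<.26)&(P[:,0]>.3)&(P[:,0]<.6)&(P[:,1]>.1)&(P[:,1]<.6)]
    (a,b,cx,cy)=cv2.fitLine(r[:,:2].astype(np.float32),cv2.DIST_HUBER,0,.01,.01).ravel()
    t=(r[:,:2]-[cx,cy])@[a,b]; print(n,'rail',len(r),a,b,np.round(np.array([cx,cy])+np.outer([t.min(),t.max()],[a,b]),3),r[:,2].max())
    r=P[(P[:,2]>.029)&(P[:,2]<.042)&(P[:,0]>.33)&(P[:,0]<.68)&(P[:,1]>-.08)&(P[:,1]<.16)&(I[:,0]<25)&(I[:,1]>50)&(I[:,2]>90)]
    print('tray',len(r),cv2.minAreaRect(r[:,:2].astype(np.float32)*1000))
    r=P[(P[:,2]>.009)&(P[:,2]<.025)&(P[:,0]>.27)&(P[:,0]<.5)&(P[:,1]>-.46)&(P[:,1]<-.25)&(I[:,1]<60)]
    print('dish',len(r),cv2.minAreaRect(r[:,:2].astype(np.float32)*1000))
c=A; save(c,'d.png',(150,130,290,260),4)
E
```

```text
(array([ 39.8 , -13.91,  -0.  ]), array([0., 0., 0.]))
scene rail 313 0.44615626 -0.8949551 [[0.429 0.431]
 [0.555 0.177]] 0.2373251276748995
tray 324 ((520.775146484375, 45.968387603759766), (162.7914581298828, 257.9904479980469), 80.09680938720703)
dish 402 ((363.51104736328125, -347.1192932128906), (183.53811645507812, 165.0170135498047), 7.481683731079102)
side rail 373 0.45367908 -0.89116514 [[0.421 0.436]
 [0.551 0.18 ]] 0.23873650446117683
tray 226 ((517.1865844726562, 51.29307174682617), (170.95986938476562, 252.06219482421875), 81.87763977050781)
dish 209 ((394.42462158203125, -334.4834289550781), (110.39191436767578, 178.1698455810547), 16.134504318237305)
```

View pics/d.png

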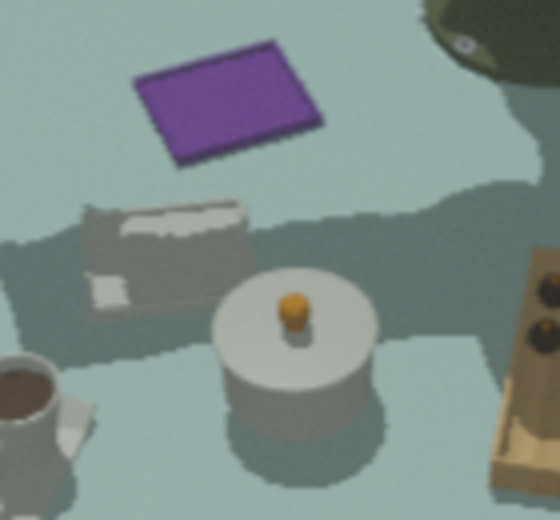

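The crop confirms the white dish (corners at about (171,182), (211,180), (212,205), (172,209) in the full image) and the lidded bowl. Moving above the knob.

```bash
python3 -m crank '-1 4.5 -1.6 0 0 0 0;-1 9 -3.2 0 0 0 0;-1 13.5 -4.8 0 0 0 0;-1 18 -6.4 0 0 0 0;-1 22.5 -8 0 0 0 0;-1 27 -9.6 0 0 0 0;-1 31 -11 0 0 0 0;-1 35 -12.4 0 0 0 0;-1 38 -13.4 0 0 0 0;-1 39.8 -13.9 0 0 0 0;-1 39.8 -13.9 0 0 0 0;-1 39.8 -13.9 0 0 0 0' 40
python3 - <<'E'
from h import *
A=np.load('pics/scene0.npy',allow_pickle=True).item()
q=np.array([onz(A,u,v,.014) for u,v in [(171,182),(211,180.5),(212.5,205),(172.5,209)]]);print(q.round(3),q.mean(0))
c=cam('wrist');save(c,'w1.png');np.save('pics/w1.npy',c,allow_pickle=True)
P=cloud(c);h=cv2.cvtColor(c['image'],cv2.COLOR_RGB2HSV);m=(h[...,0]>8)&(h[...,0]<25)&(h[...,1]>150)&(P[...,2]>.07)&(P[...,2]<.13)
v,u=np.nonzero(m);print(m.sum(),u.mean(),v.mean(),np.nanmedian(P[m],0),np.nanmin(P[m],0),np.nanmax(P[m],0))
top=(P[...,2]>.08)&(P[...,2]<.1)&~m&(np.hypot(P[...,0]-.533,P[...,1]+.215)<.1);x=P[top];print('lid',x.mean(0),x.min(0),x.max(0),np.percentile(x[:,2],[5,50,95]),cv2.minEnclosingCircle(x[:,:2].astype(np.float32)))
E
```

```text
time_s: 1.35
ee_pos: [0.5299, -0.2152, 0.2499]
tcp_rot: [0.978, 0.207, -0.0, -0.0]
wrist_force: [-0.9, 0.1, -0.4]
width: 0.997
[[ 0.333 -0.431  0.014]
 [ 0.318 -0.283  0.014]
 [ 0.443 -0.266  0.014]
 [ 0.468 -0.406  0.014]] [ 0.39042593 -0.34642846  0.014     ]
1032 284.8246124031008 182.59302325581396 [ 0.53428408 -0.21972696  0.11224158] [ 0.51801891 -0.4533434   0.07000913] [ 0.62027998 -0.20591267  0.11514106]
lid [ 0.53485843 -0.21792633  0.08245081] [ 0.46255282 -0.28843572  0.08000171] [ 0.59983519 -0.15107444  0.09988063] [0.08076429 0.08238111 0.08430167] ((0.5310068726539612, -0.2194901555776596), 0.0690469741821289)
```

```bash
python3 -m crank '-0.4 0.1 0.5 3 0 0 0;-0.4 0.1 0.5 7 0 0 0;-0.4 0.1 0.5 10.5 0 0 0;-0.4 0.1 0.5 13 0 0 0;-0.4 0.1 0.5 14.3 0 0 0;-0.4 0.1 0.5 14.3 0 0 0;1 0.1 0.5 14.3 0 0 0;1 0.1 0.5 14.3 0 0 0;1 0.1 0.5 14.3 0 0 0;1 0.1 0.5 14.3 0 0 0;1 0.1 0.5 14.3 0 0 0;1 0.1 0.5 14.3 0 0 0' 40
python3 -m crank '1 0 0 -1 0 0 0;1 0 0 -3 0 0 0;1 0 0 -6 0 0 0;1 -2 -2.5 -8 0 0 0;1 -5 -6.2 -8 0 0 0;1 -8 -10 -8 0 0 0;1 -10.5 -13 -8 0 0 0;1 -12.2 -15.2 -8 0 0 0;1 -12.2 -15.2 -6 0 0 0;1 -12.2 -15.2 -2 0 0 0;1 -12.2 -15.2 0 0 0 0;1 -12.2 -15.2 0 0 0 0' 40
```

```text
time_s: 2.6
ee_pos: [0.5336, -0.2198, 0.109]
tcp_rot: [0.978, 0.206, 0.001, 0.001]
wrist_force: [-1.3, -0.2, 5.9]
width: 0.305
time_s: 3.8
ee_pos: [0.359, -0.1291, 0.106]
tcp_rot: [0.978, 0.206, -0.001, -0.001]
wrist_force: [0.2, -0.1, -2.1]
width: 0.312
```

```bash
python3 -m crank '1 0 0 3 0 0 0;1 0 0 5.5 0 0 0;1 0 0 6.4 0 0 0;1 0 0 6.8 0 0 0;1 0 0 6.8 0 0 0'
python3 -m crank '-0.3 0 0 0 0 0 0;-0.3 0 0 0 0 0 0;-0.3 0 0 -0.2 0 0 0;-0.3 0 0 -2 0 0 0;-1 0 0 -6 0 0 0;-1 0 0 -10 0 0 0;-1 0 0 -14 0 0 0;-1 0 0 -16 0 0 0'
python3 - <<'E'
from h import *
for n in ('wrist','scene','side'):
    c=cam(n);P=cloud(c);np.save('pics/%s2.npy'%n,c,allow_pickle=True)
    if n=='wrist':
        h=cv2.cvtColor(c['image'],cv2.COLOR_RGB2HSV);m=(h[...,0]>8)&(h[...,0]<25)&(h[...,1]>150)&(P[...,2]>.03)&(P[...,2]<.13)&(np.hypot(P[...,0]-.36,P[...,1]+.13)<.05);print(m.sum(),np.nanmedian(P[m],0))
    q=P[(P[...,2]>.068)&(P[...,2]<.085)&(np.hypot(P[...,0]-.533,P[...,1]+.215)<.1)]
    if len(q)>20: print(n,'bowl',len(q),cv2.minEnclosingCircle(q[:,:2].astype(np.float32)))
# stand details: brass studs and blue bar
for n in('scene','side'):
    c=np.load('pics/%s2.npy'%n,allow_pickle=True).item();P=cloud(c);h=cv2.cvtColor(c['image'],cv2.COLOR_RGB2HSV)
    if n=='side': save(c,'s2.png',(180,220,230,340),6)
    box=(320,150,430,210) if n=='scene' else (180,230,240,330)
    m=np.zeros((384,512),bool);m[box[1]:box[3],box[0]:box[2]]=1
    b=m&(h[...,0]>100)&(h[...,0]<125)&(h[...,1]>100)
    if b.sum(): print(n,'blue',b.sum(),np.nanmean(P[b],0),np.linalg.svd((P[b]-P[b].mean(0)))[2][0])
    y=m&(h[...,0]>18)&(h[...,0]<32)&(h[...,1]>90)&(P[...,2]>.15)
    N,L,st,ce=cv2.connectedComponentsWithStats(y.astype(np.uint8))
    for i in range(1,N):
        if st[i,4]>3: print(n,'brass',st[i,4],ce[i],np.nanmedian(P[L==i],0))
E
```

```text
time_s: 4.3
ee_pos: [0.3606, -0.1299, 0.0403]
tcp_rot: [0.978, 0.206, 0.0, 0.0]
wrist_force: [0.2, 0.2, -2.2]
width: 0.311
time_s: 5.1
ee_pos: [0.3606, -0.1299, 0.2029]
tcp_rot: [0.978, 0.206, 0.002, 0.001]
wrist_force: [-0.1, -0.1, 0.1]
width: 0.998
801 [ 0.36077158 -0.13039446  0.0432702 ]
wrist bowl 1932 ((0.5022785067558289, -0.21216706931591034), 0.058509405702352524)
scene bowl 224 ((0.5339764356613159, -0.22039969265460968), 0.06827495992183685)
side bowl 136 ((0.532156229019165, -0.21541327238082886), 0.07030797749757767)Traceback (most recent call last):
  File "<stdin>", line 15, in <module>
    u, s, vh = gufunc(a, signature=signature)
               ~~~~~~^^^^^^^^^^^^^^^^^^^^^^^^
    raise LinAlgError("SVD did not converge")
numpy.linalg.LinAlgError: SVD did not converge
```

View pics/s2.png

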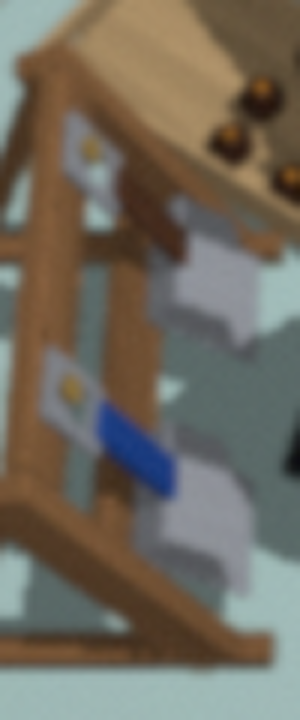

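The crop shows the studs: blue's at side (192,284.7), wood's at (195.2,244.8); the blue bar's centre is near (202.8,295). The lid lies at (0.361,-0.130) with its knob top at z ≈ 0.043, as it should.

```bash
python3 - <<'E'
from h import *
B=np.load('pics/side2.npy',allow_pickle=True).item();A=np.load('pics/scene2.npy',allow_pickle=True).item()
L=onz(B,192,284.7,.222);Rr=onz(B,195.2,244.8,.222);d=L-Rr;print('studs',L,Rr,np.linalg.norm(d),np.degrees(np.arctan2(-d[0],d[1])))
L2=onz(A,401.7,166.7,.222);R2=onz(A,365,180,.222);d=L2-R2;print('scene',L2,R2,np.linalg.norm(d),np.degrees(np.arctan2(-d[0],d[1])))
print('bar',onz(B,202.8,295,.155))
P=cloud(B);h=cv2.cvtColor(B['image'],cv2.COLOR_RGB2HSV);b=np.zeros((384,512),bool);b[270:320,185:225]=1
b&=(h[...,0]>100)&(h[...,0]<125)&(h[...,1]>100)&np.isfinite(P[...,0]);Q=P[b];print(b.sum(),Q.mean(0),np.linalg.svd(Q-Q.mean(0))[2])
yaw=np.radians(26.5);Rs=R.from_euler('z',yaw)
S=L-Rs.apply([-.906*.0105,0,.423*.0105]);g=S-Rs.apply(np.array([.423,0,.906])*.0697+np.array([-.906,0,.423])*.0022);print('S',S,'grip',g)
# tool: z 50deg below horizontal along stand x, y along stand +-y
for sgn in(1,-1):
    z=Rs.apply([np.cos(np.radians(45)),0,-np.sin(np.radians(45))]);y=sgn*Rs.apply([0,1,0]);x=np.cross(y,z);T=R.from_matrix(np.c_[x,y,z])
    print(sgn,'pre',*delta(g-z*.13,T))
E
```

```text
studs [0.43056867 0.3652065  0.222     ] [0.49813192 0.23212083 0.222     ] 0.14925343497132915 26.91541828119524
scene [0.43591326 0.36343249 0.222     ] [0.50403931 0.23416299 0.222     ] 0.14612242927451485 27.789587635934183
bar [0.40295026 0.35459652 0.155     ]
101 [0.40553116 0.35459616 0.15407318] [[-0.3960913  -0.17279404 -0.90180591]
 [ 0.36938399 -0.92914267  0.01579113]
 [ 0.84063497  0.32685793 -0.43185268]]
S [0.43908218 0.36945118 0.2175585 ] grip [0.41448053 0.35718525 0.1534797 ]
1 pre [ 15.45 -41.92  -4.56] [ 1.183 -0.031  2.864]
-1 pre [ 15.45 -41.92  -4.56] [ 0.021  0.783 -0.043]
```

```bash
python3 -m crank '-0.2 1.5 -3.8 -1.5 0 0.05 0;-0.2 3 -7.6 -3 0 0.1 0;-0.2 4.5 -11.4 -4.5 0 0.2 0;-0.2 6 -15.2 -5 0 0.3 0;-0.2 7.5 -19 -5 0 0.4 0;-0.2 9 -23 -5 0 0.5 0;-0.2 10.5 -27 -5 0.02 0.6 -0.04;-0.2 12 -31 -5 0.02 0.7 -0.04;-0.2 13.5 -35 -5 0.02 0.783 -0.04;-0.2 14.5 -39 -5 0.02 0.783 -0.04;-0.2 15.3 -41.7 -4.7 0.02 0.783 -0.04;-0.2 15.3 -41.7 -4.6 0.02 0.783 -0.04'
python3 - <<'E'
from h import *
c=cam('wrist');save(c,'w3.png');np.save('pics/w3.npy',c,allow_pickle=True)
P=cloud(c);h=cv2.cvtColor(c['image'],cv2.COLOR_RGB2HSV)
b=(h[...,0]>100)&(h[...,0]<125)&(h[...,1]>100)&np.isfinite(P[...,0])&(P[...,2]>.08);Q=P[b];print(b.sum(),(Q.min(0)+Q.max(0))/2,Q.mean(0),Q.min(0),Q.max(0),np.linalg.svd(Q-Q.mean(0),full_matrices=False)[2])
E
```

```text
time_s: 6.45
ee_pos: [0.3307, 0.3149, 0.2442]
tcp_rot: [0.9, 0.21, 0.371, -0.088]
wrist_force: [1.3, -0.4, 0.0]
width: 0.596
4027 [0.34984947 0.30720616 0.20350099] [0.37420512 0.33533491 0.19398255] [0.27240141 0.24660381 0.09702823] [0.42729752 0.3678085  0.30997375] [[-0.56509096 -0.26356601  0.78179611]
 [ 0.49779564 -0.86459838  0.06833121]
 [ 0.65792987  0.42778804  0.61977874]]
```

View pics/w3.png

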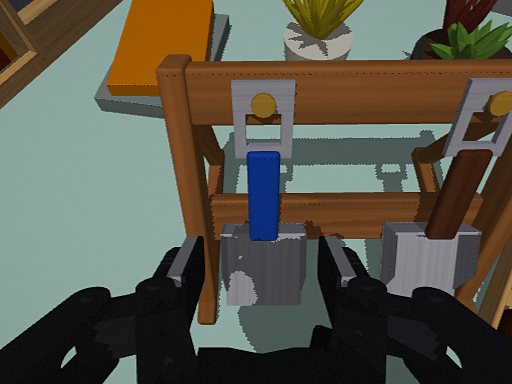

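The wrist view shows the blue bar at u 248–281, v 151–240, its stud at (263,105), and the fingers on either side. The wood scoop is well to the right.

```bash
python3 - <<'E'
from h import *
c=np.load('pics/w3.npy',allow_pickle=True).item()
P=cloud(c);h=cv2.cvtColor(c['image'],cv2.COLOR_RGB2HSV)
k=np.zeros((384,512),bool);k[148:243,243:286]=1
b=k&(h[...,0]>100)&(h[...,0]<125)&(h[...,1]>100)&np.isfinite(P[...,0]);b=cv2.erode(b.astype(np.uint8),np.ones((3,3)))>0;Q=P[b];V=np.linalg.svd(Q-Q.mean(0),full_matrices=False)[2];print(b.sum(),Q.mean(0),V, [np.ptp((Q-Q.mean(0))@v) for v in V])
yaw=np.radians(26.7);Rs=R.from_euler('z',yaw)
n=Rs.apply([-.906,0,.423]);g=Q.mean(0)-n*.005;print('grip',g)
print('stud',np.nanmedian(P[100:110,258:268].reshape(-1,3),0))
s=observe();T=R.from_quat(s['tcp_rot']);print('T',T.as_matrix().round(3), Rs.inv().apply(T.as_matrix().T).round(3))
z=T.as_matrix()[:,2]
print(delta(g-z*.006,T))
E
```

```text
2473 [0.40565044 0.35002535 0.15352515] [[-0.37696092 -0.18873766 -0.90679576]
 [-0.4527023   0.89165792  0.00260439]
 [-0.80806008 -0.41149028  0.42156217]] [np.float64(0.08400312882168678), np.float64(0.02191795305517208), np.float64(0.005964454305416042)]
grip [0.40969742 0.35206077 0.15141015]
stud [0.43064576 0.3629772  0.22160912]
T [[ 0.637  0.443  0.631]
 [ 0.309 -0.897  0.317]
 [ 0.706 -0.007 -0.708]] [[ 0.708 -0.01   0.706]
 [-0.007 -1.    -0.007]
 [ 0.706 -0.    -0.708]]
(array([-0.42,  0.48, 12.06]), array([0., 0., 0.]))
```

```bash
python3 -m crank '-0.2 -0.4 0.5 3 0 0 0;-0.2 -0.4 0.5 6 0 0 0;-0.2 -0.4 0.5 9 0 0 0;-0.2 -0.4 0.5 11 0 0 0;-0.2 -0.4 0.5 12 0 0 0;-0.2 -0.4 0.5 12 0 0 0;0.3 -0.4 0.5 12 0 0 0;0.3 -0.4 0.5 12 0 0 0;1 -0.4 0.5 12 0 0 0;1 -0.4 0.5 12 0 0 0;1 -0.4 0.5 12 0 0 0;1 -0.4 0.5 12 0 0 0' 100
python3 - <<'E'
from h import *
s=observe();print(s['ee_pos'],s['wrist_force'],s['wrist_torque'])
T=R.from_quat(s['tcp_rot']);Rs=R.from_euler('z',np.radians(26.7))
print('up20',T.inv().apply(Rs.apply([.423,0,.906])*2),'off',T.inv().apply(Rs.apply([-.906,0,.423])*1))
c=cam('wrist');save(c,'w4.png')
E
```

```text
time_s: 7.7
ee_pos: [0.4106, 0.3422, 0.1668]
tcp_rot: [0.902, 0.214, 0.364, -0.091]
wrist_force: [-16.3, -2.5, 10.4]
width: 0.261
[0.41064765 0.34223554 0.16681821] [-16.31069714  -2.50929008  10.40249174] [-0.8152013   0.79128439  0.71913234]
up20 [ 1.86857566 -0.01079432 -0.71229804] off [-0.35618067 -0.00695611 -0.93426545]
```

View pics/w4.png

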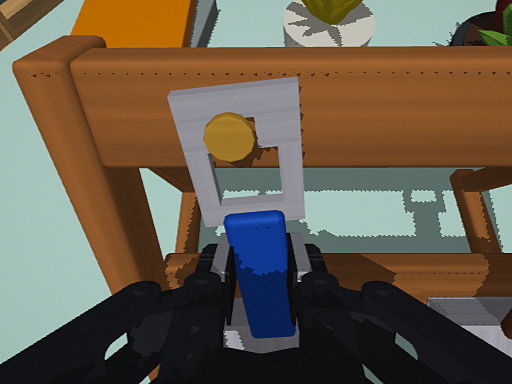

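The blue bar is between the pads and the stud at (229,137) is still in the narrow end. But the scoop has swung about 7° sideways, so the tool was off to −y and pushed against something. I'll open, let it settle and measure again.

```bash
python3 -m crank '-0.2 0 0 0 0 0 0;-0.2 0 0 0 0 0 0;-0.2 0 0 0 0 0 0;-0.2 0 0 0 0 0 0;-0.2 0 0 0 0 0 0'
python3 - <<'E'
from h import *
s=observe();print(s['ee_pos'],s['wrist_force'],s['wrist_torque'],s['tcp_rot'],s['joints'])
c=cam('wrist');save(c,'w5.png')
P=cloud(c);h=cv2.cvtColor(c['image'],cv2.COLOR_RGB2HSV)
k=np.zeros((384,512),bool);k[200:380,190:330]=1
b=k&(h[...,0]>100)&(h[...,0]<125)&(h[...,1]>130)&(h[...,2]>90)&np.isfinite(P[...,0]);Q=P[b];print(b.sum(),Q.mean(0),s['ee_pos']-Q.mean(0), R.from_quat(s['tcp_rot']).inv().apply(Q.mean(0)-s['ee_pos']))
E
```

```text
time_s: 8.25
ee_pos: [0.4117, 0.3419, 0.1661]
tcp_rot: [0.902, 0.213, 0.364, -0.091]
wrist_force: [0.5, 0.3, 0.0]
width: 0.599
[0.41165151 0.34193234 0.16607563] [0.4887434  0.29884031 0.04417199] [-0.16908869  0.30492183 -0.00179663] [ 0.90218387  0.21324157  0.36381365 -0.09072996] [ 0.68565706  0.13961546  2.11025222 -0.82917571  0.19702993  2.55393905]
3549 [0.41843791 0.34779449 0.17526169] [-0.0067864  -0.00586215 -0.00918606] [ 0.01262694 -0.00225185 -0.00054145]
```

View pics/w5.png

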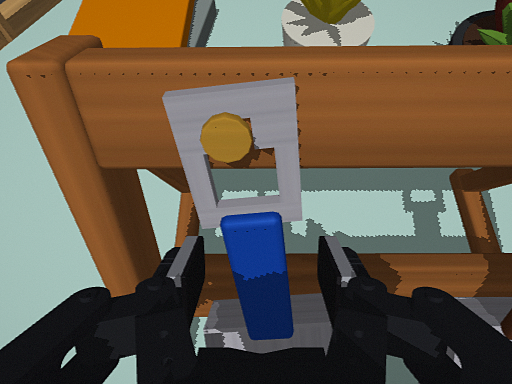

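The cause is in the joints: joint 6 sits at its 2.55 limit, so the pose was out of reach. A steeper tool (60° below level) avoids that. I'll back off, retilt and measure again.

```bash
python3 -m crank '-0.2 0 0 -3 0 0 0;-0.2 0 0 -6 0 0 0;-0.2 0 0 -9 0 0 0;-0.2 0 0 -11 0 -0.13 0;-0.2 0 0 -12 0 -0.26 0;-0.2 0 0 -12 0 -0.26 0;-0.2 0 0 -12 0 -0.26 0'
cat > bar.py <<'E'
from h import *
c=cam('wrist');save(c,'w6.png')
P=cloud(c);h=cv2.cvtColor(c['image'],cv2.COLOR_RGB2HSV)
b=(h[...,0]>100)&(h[...,0]<125)&(h[...,1]>110)&np.isfinite(P[...,0])
N,L,st,ce=cv2.connectedComponentsWithStats(b.astype(np.uint8));i=max(range(1,N),key=lambda i:st[i,4]*(st[i,2]<90)*(abs(ce[i][0]-260)<60));b=cv2.erode((L==i).astype(np.uint8),np.ones((3,3)))>0
Q=P[b];V=np.linalg.svd(Q-Q.mean(0),full_matrices=False)[2];print(st[i],Q.mean(0),V, [np.ptp((Q-Q.mean(0))@v) for v in V])
n=V[2]*np.sign(V[2][2]);g=Q.mean(0)-n*.005;print('grip',g)
s=observe();T=R.from_quat(s['tcp_rot']);print(s['ee_pos'],s['joints'].round(2));M=T.as_matrix();print(M.round(3))
print(delta(g-M[:,2]*.004,T))
E
python3 bar.py
```

```text
time_s: 9.0
ee_pos: [0.338, 0.3037, 0.2519]
tcp_rot: [0.941, 0.223, 0.245, -0.062]
wrist_force: [-0.0, -0.4, 0.1]
width: 0.597
[ 237  114   44   83 2578] [0.41127472 0.34140818 0.15581635] [[-0.32537371 -0.28985856 -0.90006331]
 [-0.50419224  0.85843975 -0.09418805]
 [-0.79995133 -0.42315862  0.42545816]] [np.float64(0.08453237618669629), np.float64(0.022236472254645017), np.float64(0.005939177035597722)]
grip [0.41527448 0.34352397 0.15368906]
[0.33765528 0.30345961 0.25125843] [ 0.71 -0.14  2.06 -0.16  0.73  1.91]
[[ 0.781  0.45   0.433]
 [ 0.389 -0.893  0.226]
 [ 0.489 -0.008 -0.872]]
(array([ 2.850e+00, -1.000e-02,  1.238e+01]), array([0., 0., 0.]))
```

```bash
python3 -m crank '-0.4 1.5 -0.9 1 0 0 0;-0.4 2.65 -0.9 3 0 0 0;-0.4 2.65 -0.9 6 0 0 0;-0.4 2.65 -0.9 9 0 0 0;-0.4 2.65 -0.9 11.4 0 0 0;-0.4 2.65 -0.9 12.4 0 0 0;-0.4 2.65 -0.9 12.4 0 0 0;0 2.65 -0.9 12.4 0 0 0;0 2.65 -0.9 12.4 0 0 0;0.3 2.65 -0.9 12.4 0 0 0;0.3 2.65 -0.9 12.4 0 0 0;0.3 2.65 -0.9 12.4 0 0 0' 100
python3 -m crank '1 0 0 0 0 0 0;1 0 0 0 0 0 0;1 0 0 0 0 0 0;1 0 0 0 0 0 0'
sed -i 's/w6.png/w7.png/' bar.py; python3 bar.py; python3 - <<'E'
from h import *
s=observe();print(s['wrist_force'],s['wrist_torque'])
E
```

```text
time_s: 10.25
ee_pos: [0.4076, 0.3502, 0.1574]
tcp_rot: [0.942, 0.223, 0.244, -0.063]
wrist_force: [0.4, -0.7, -0.2]
width: 0.351
time_s: 10.65
ee_pos: [0.4075, 0.3501, 0.1575]
tcp_rot: [0.942, 0.223, 0.244, -0.062]
wrist_force: [-8.2, -4.9, 8.8]
width: 0.256
[ 225  219   69   94 5274] [0.40997189 0.35096283 0.1615137 ] [[-0.38344307 -0.20697709 -0.90007327]
 [-0.46070949  0.88751653 -0.00782128]
 [-0.80044873 -0.41167329  0.43566837]] [np.float64(0.08346040105063182), np.float64(0.022535663028060503), np.float64(0.006242235235039445)]
grip [0.41397413 0.3530212  0.15933536]
[0.40744068 0.3501007  0.15747687] [ 0.68  0.19  1.97 -0.21  0.49  1.95]
[[ 0.781  0.451  0.431]
 [ 0.39  -0.892  0.226]
 [ 0.487 -0.008 -0.873]]
(array([ 0.71,  0.03, -0.21]), array([0., 0., 0.]))
[-8.41830183 -4.96253146  8.31706857] [-0.58047107  0.58160119 -0.04038672]
```

View pics/w7.png

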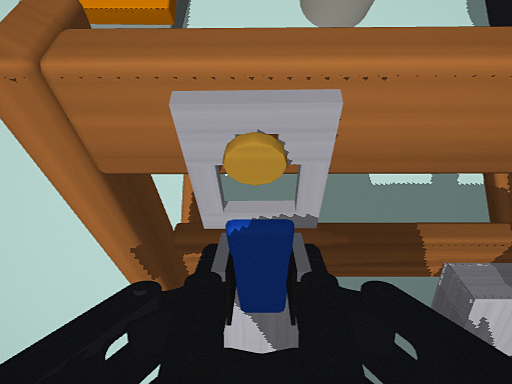

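The scoop is straight now: the stud at (256,157) is centred in the narrow slot and the bar centred between the pads. Sliding 20 mm up along the handle.

```bash
python3 -m crank '1 0.4 0 -0.35 0 0 0;1 0.8 0 -0.65 0 0 0;1 1.2 0 -0.95 0 0 0;1 1.6 0 -1.25 0 0 0;1 1.6 0 -1.25 0 0 0;1 1.6 0 -1.25 0 0 0'
sed -i 's/w7.png/w8.png/' bar.py; python3 bar.py|tail -6; python3 - <<'E'
from h import *
s=observe();print(s['wrist_force'],s['wrist_torque'])
E
```

```text
time_s: 11.3
ee_pos: [0.4147, 0.3535, 0.1756]
tcp_rot: [0.942, 0.223, 0.244, -0.062]
wrist_force: [-0.6, 0.1, -2.1]
width: 0.253
grip [0.42088988 0.35618396 0.17673136]
[0.4146463  0.35346103 0.17547851] [ 0.68  0.18  1.94 -0.19  0.54  1.92]
[[ 0.782  0.451  0.431]
 [ 0.39  -0.893  0.226]
 [ 0.487 -0.009 -0.874]]
(array([ 0.66,  0.04, -0.18]), array([0., 0., 0.]))
[-0.19321913  0.15367872 -0.4714997 ] [-0.21893559  0.29168814  0.05718768]
```

View pics/w8.png

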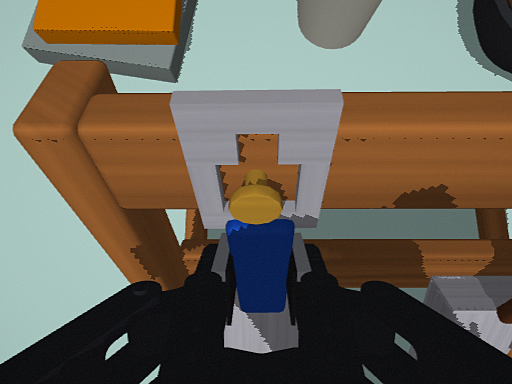

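The stud's shank at (256,176) is now inside the wide window. Drawing the scoop off square to the tab.

```bash
python3 -m crank '1 -0.3 0 -0.4 0 0 0;1 -0.6 0 -0.8 0 0 0;1 -0.9 0 -1.2 0 0 0;1 -1.2 0 -1.65 0 0 0;1 -1.6 0 -2.2 0 0 0;1 -2.3 0 -3.2 0 0 0;1 -3.5 0 -4.9 0 0 0;1 -3.5 0 -7 0 0 0;1 -3.5 0 -10 0 0 0;1 -3.5 0 -13 0 0 0;1 -3.5 0 -13 0 0 0;1 -3.5 0 -13 0 0 0'
sed -i 's/w8.png/w9.png/' bar.py; python3 bar.py; python3 - <<'E'
from h import *
s=observe();print(s['wrist_force'],s['wrist_torque'])
c=cam('side');save(c,'s9.png',(150,150,330,330),3);np.save('pics/s9.npy',c,allow_pickle=True)
P=cloud(c);I=cv2.cvtColor(c['image'],cv2.COLOR_RGB2HSV)
for n in ('side','scene'):
    c=cam(n);np.save('pics/%s9.npy'%n,c,allow_pickle=True)
    P=cloud(c).reshape(-1,3);I=cv2.cvtColor(c['image'],cv2.COLOR_RGB2HSV).reshape(-1,3)
    q=P[(P[:,2]>.066)&(P[:,2]<.085)&(np.hypot(P[:,0]-.533,P[:,1]+.215)<.13)&(I[:,1]<60)]
    print(n,'bowl',len(q),cv2.minEnclosingCircle(q[:,:2].astype(np.float32)))
E
```

```text
time_s: 12.55
ee_pos: [0.3311, 0.3104, 0.2725]
tcp_rot: [0.942, 0.223, 0.244, -0.063]
wrist_force: [-1.1, 0.3, -1.5]
width: 0.252
[ 226  219   69   94 5267] [0.3337263  0.31136332 0.27665832] [[-0.386375   -0.1997625  -0.9004495 ]
 [-0.45715311  0.88938727 -0.00114798]
 [-0.80107764 -0.41119974  0.43495906]] [np.float64(0.08381448575340779), np.float64(0.022813298921671978), np.float64(0.006218706929229124)]
grip [0.33773169 0.31341932 0.27448353]
[0.33116368 0.3103451  0.27164086] [ 0.73 -0.16  2.03 -0.17  0.78  1.93]
[[ 0.782  0.451  0.431]
 [ 0.39  -0.893  0.226]
 [ 0.487 -0.008 -0.874]]
(array([ 0.77,  0.02, -0.3 ]), array([0., 0., 0.]))
[ 0.91331657  0.1434755  -1.56140539] [-0.16516145  0.31421497  0.05966996]
side bowl 155 ((0.5316895842552185, -0.21430905163288116), 0.06899039447307587)
scene bowl 259 ((0.5315450429916382, -0.21889916062355042), 0.07000403106212616)
```

View pics/s9.png

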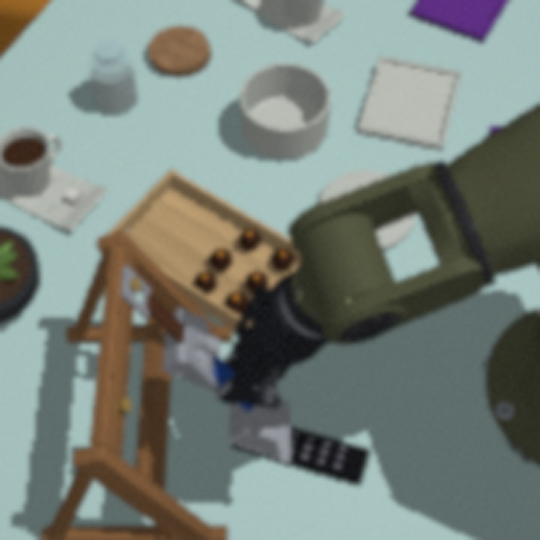

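The side view (12th picture) shows the scoop off its stud, the wood scoop still hanging, the bowl open and the dish clear. Next I'll measure the tray, truffles, cup2 and the scoop's pose in the hand.

```bash
cat > sc.py <<'E'
from h import *
# scoop pose in tool frame from wrist view
def scoop(nm='wrist'):
    c=cam('wrist');P=cloud(c);h=cv2.cvtColor(c['image'],cv2.COLOR_RGB2HSV)
    b=(h[...,0]>100)&(h[...,0]<125)&(h[...,1]>110)&np.isfinite(P[...,0])
    N,L,st,ce=cv2.connectedComponentsWithStats(b.astype(np.uint8));i=max(range(1,N),key=lambda i:st[i,4]*(st[i,2]<90)*(abs(ce[i][0]-260)<60))
    b=cv2.erode((L==i).astype(np.uint8),np.ones((3,3)))>0
    s=observe();T=R.from_quat(s['tcp_rot']);Q=T.inv().apply(P[b]-s['ee_pos']);V=np.linalg.svd(Q-Q.mean(0),full_matrices=False)[2]
    hd=V[0]*np.sign(V[0][0]);n=V[2]*-np.sign(V[2][2]);y=np.cross(n,hd)
    t=(Q-Q.mean(0))@hd;w=(Q-Q.mean(0))@y
    g=Q.mean(0)+hd*(np.percentile(t,.5)+np.percentile(t,99.5))/2+y*(w.min()+w.max())/2-n*.005
    return g,hd,n,y,np.ptp(t)
if __name__=='__main__':
    g,hd,n,y,l=scoop();print('grip in tool mm',(g*1000).round(1),'len',l,'hd',hd.round(3),'n',n.round(3),'y',y.round(3),'hd angle from tool x',np.degrees(np.arctan2(-hd[2],hd[0])))
E
python3 sc.py
python3 - <<'E'
from h import *
A=np.load('pics/scene9.npy',allow_pickle=True).item();B=np.load('pics/side9.npy',allow_pickle=True).item()
for n,c in(('scene',A),('side',B)):
    P=cloud(c);h=cv2.cvtColor(c['image'],cv2.COLOR_RGB2HSV).astype(int);H,S,V=h[...,0],h[...,1],h[...,2]
    inb=(P[...,0]>.36)&(P[...,0]<.7)&(P[...,1]>-.07)&(P[...,1]<.17)
    # dark truffle blobs: centroid ray at mid height
    m=inb&(V<75)&(P[...,2]>.012)&(P[...,2]<.06)
    N,L,st,ce=cv2.connectedComponentsWithStats(m.astype(np.uint8))
    print(n,[tuple(onz(c,*ce[i],.0205)[:2].round(3)) for i in range(1,N) if st[i,4]>25])
    w=inb&(P[...,2]>.03)&(P[...,2]<.041)&(S>60)&(V>70)
    q=P[w];th=np.radians(-10);e=np.array([np.cos(th),np.sin(th)]);f=np.array([-e[1],e[0]])
    print('tray extents x',np.percentile(q[:,:2]@e,[1,99]),'y',np.percentile(q[:,:2]@f,[1,99]),len(q))
    q=P[(P[...,2]>.065)&(P[...,2]<.085)&(np.hypot(P[...,0]-.79,P[...,1]-.03)<.1)]
    if len(q)>10: print('cup2',len(q),cv2.minEnclosingCircle(q[:,:2].astype(np.float32)))
c=A;q=np.array([onz(c,u,v,.036) for u,v in [(283.7,192),(322,197),(315,250),(272.5,245)]]);print(q[:,:2].round(3),q.mean(0),[np.linalg.norm(q[i]-q[i-1]) for i in range(4)])
E
```

```text
grip in tool mm [-3.6  0.5  9.5] len 0.08421267560118198 hd [ 0.819 -0.014 -0.574] n [-0.574 -0.001 -0.819] y [-0.011 -1.     0.009] hd angle from tool x 35.01848328632327
scene [(np.float64(0.428), np.float64(0.004)), (np.float64(0.442), np.float64(0.053)), (np.float64(0.452), np.float64(0.092)), (np.float64(0.483), np.float64(-0.006)), (np.float64(0.503), np.float64(0.042)), (np.float64(0.504), np.float64(0.083))]
tray extents x [0.37761198 0.63223681] y [0.05522046 0.23416402] 390
cup2 468 ((0.8070594668388367, 0.028340181335806847), 0.04636280611157417)
side [(np.float64(0.425), np.float64(0.008))]
tray extents x [0.40199245 0.62657947] y [0.05795503 0.21929109] 201
cup2 223 ((0.8068498969078064, 0.033044859766960144), 0.04417296499013901)
[[ 0.388 -0.012]
 [ 0.407  0.125]
 [ 0.647  0.086]
 [ 0.632 -0.052]] [0.51820904 0.03649913 0.036     ] [np.float64(0.24691890974764055), np.float64(0.13864693284789437), np.float64(0.24281472601942647), np.float64(0.13918081798965576)]
```

```bash
cat > wp.py <<'E'
from h import *
g=np.array([-.0036,.0,.0095]);a=np.radians(35)
hd=np.array([np.cos(a),0,-np.sin(a)]);n=np.array([-np.sin(a),0,-np.cos(a)])
sx=.906*hd-.423*n; sz=.423*hd+.906*n; bowl=g-.086*sx-.053*sz; lip=bowl-.0425*sx; heel=bowl+.0425*sx
e=np.array([np.cos(np.radians(-9)),np.sin(np.radians(-9)),0]);f=np.array([-e[1],e[0],0]);TC=np.array([.518,.0365,.006])
def tray(x,y,z): return TC+e*x+f*y+np.array([0,0,z])
def rot(yaw,p):
    # tool: x elevation p-10, y = -scoop y
    el=np.radians(p-10);y=np.radians(yaw)
    X=np.array([np.cos(el)*np.cos(y),np.cos(el)*np.sin(y),np.sin(el)]);Y=-np.array([-np.sin(y),np.cos(y),0]);return R.from_matrix(np.c_[X,Y,np.cross(X,Y)])
def tcp(pt,world,yaw,p):
    T=rot(yaw,p);return np.array(world)-T.apply(pt),T
def go(lab,pt,world,yaw,p):
    x,T=tcp(pt,world,yaw,p);print(lab,'tcp',x.round(3),*delta(x,T))
def now():
    s=observe();T=R.from_quat(s['tcp_rot']);return [(s['ee_pos']+T.apply(q)).round(4) for q in (lip,bowl,heel)],s['wrist_force'].round(1)
E
python3 - <<'E'
from wp import *
print(now())
x,T=tcp(lip,tray(.02,.025,.14),-9,15);print(x)
print('w1',delta([.36,.06,.28],rot(-9,25)));go('w2',lip,tray(.02,.025,.14),-9,25)
E
```

```text
([array([0.2728, 0.282 , 0.1391]), array([0.3024, 0.2967, 0.1658]), array([0.332 , 0.3114, 0.1926])], array([-0.1, -0.5, -1.5]))
[0.65346067 0.04035676 0.24016744]
w1 (array([-7.11, 23.63, -5.17]), array([-0.242, -0.235,  0.578]))
w2 tcp [0.636 0.043 0.258] [12.74 37.57  8.19] [-0.242 -0.235  0.578]
```

```bash
python3 -m crank '1 -1.2 4 -0.9 -0.04 -0.04 0.1;1 -2.4 8 -1.7 -0.08 -0.08 0.2;1 -3.6 12 -2.6 -0.12 -0.12 0.29;1 -4.8 16 -3.5 -0.16 -0.16 0.385;1 -6 20 -4.3 -0.2 -0.2 0.48;1 -7.1 23.6 -5.2 -0.242 -0.235 0.578;1 -3.7 26 -2.9 -0.242 -0.235 0.578;1 -0.3 28.3 -0.7 -0.242 -0.235 0.578;1 3 30.6 1.6 -0.242 -0.235 0.578;1 6.3 33 3.8 -0.242 -0.235 0.578;1 9.6 35.3 6 -0.242 -0.235 0.578;1 12.7 37.5 8.2 -0.242 -0.235 0.578'
python3 - <<'E'
from wp import *
import sc
print(now(),observe()['joints'].round(2));g2=sc.scoop();print(g2[0]*1000,g2[1])
go('w3',lip,tray(.02,.025,.015),-9,20);go('w4',lip,tray(.015,.025,.001),-9,4)
c=cam('scene');np.save('pics/sc10.npy',c,allow_pickle=True);save(c,'sc10.png',(250,120,350,260),4)
# metal lip check: lowest points of cloud near expected scoop
P=cloud(c);L=now()[0][0];print('proj lip',proj(c,L),'heel',proj(c,now()[0][2]))
E
```

```text
time_s: 14.0
ee_pos: [0.637, 0.0435, 0.2577]
tcp_rot: [0.988, -0.078, 0.13, 0.01]
wrist_force: [-0.6, 0.4, -0.4]
width: 0.252
([array([0.543 , 0.0586, 0.1454]), array([0.5811, 0.0525, 0.1633]), array([0.6191, 0.0464, 0.1812])], array([-0.6,  0.4, -0.4])) [ 0.03  0.37  1.43 -0.05  1.09  1.77]
[-6.28874943  0.48017521  5.37796269] [ 0.81678053 -0.01653997 -0.57671136]
w3 tcp [0.645 0.042 0.125] [-2.92  0.05 12.65] [-0.    -0.084 -0.001]
w4 tcp [0.664 0.039 0.078] [-2.23  0.05 17.68] [-0.    -0.363 -0.001]
proj lip (np.float64(308.0570539867095), np.float64(204.24491747515384)) heel (np.float64(306.4207850038745), np.float64(214.46295187834747))
```

View pics/sc10.png

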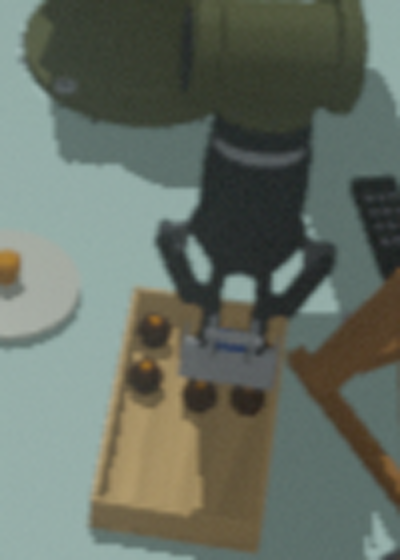

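Picture 13 shows the scoop over the tray with its bowl back at crop (228,365), ahead of the right-hand four truffles; tool and tray walls are clear. Lowering in the empty half and looking for contact.

```bash
python3 -m crank '1 -0.6 0 4 0 -0.02 0;1 -1.5 0 8 0 -0.05 0;1 -2.5 0 11.5 0 -0.084 0;1 -2.6 0 14 0 -0.16 0;1 -2.5 0 15.8 0 -0.25 0;1 -2.2 0 16.8 0 -0.363 0;1 -2.2 0 17.2 0 -0.363 0;1 -2.2 0 17.2 0 -0.363 0'
python3 - <<'E'
from wp import *
print(now(),observe()['wrist_torque'].round(2))
E
python3 -m crank '1 0 0 0.1 0 0 0;1 0 0 0.2 0 0 0;1 0 0 0.3 0 0 0'
python3 -m crank '1 0 0 0.1 0 0 0;1 0 0 0.2 0 0 0;1 0 0 0.3 0 0 0'
python3 - <<'E'
from wp import *
print(now(),observe()['wrist_torque'].round(2))
E
```

```text
time_s: 14.9
ee_pos: [0.6578, 0.0404, 0.0859]
tcp_rot: [0.996, -0.079, -0.05, -0.004]
wrist_force: [0.1, -0.0, -1.9]
width: 0.257
([array([0.5306, 0.0606, 0.0145]), array([0.5725, 0.054 , 0.0177]), array([0.6144, 0.0473, 0.0208])], array([ 0.1, -0. , -1.9])) [-0.02 -0.08  0.  ]
time_s: 15.2
ee_pos: [0.6578, 0.0407, 0.0852]
tcp_rot: [0.996, -0.078, -0.049, -0.005]
wrist_force: [-0.3, 0.5, -1.1]
width: 0.253
time_s: 15.5
ee_pos: [0.6575, 0.0406, 0.0814]
tcp_rot: [0.996, -0.078, -0.05, -0.005]
wrist_force: [0.1, -0.1, -1.8]
width: 0.255
([array([0.5304, 0.0609, 0.01  ]), array([0.5722, 0.0542, 0.0132]), array([0.6141, 0.0476, 0.0163])], array([ 0.1, -0.1, -1.8])) [ 0.04 -0.18 -0.04]
```

```bash
for i in 1; do python3 -m crank '1 0 0 0.1 0 0 0;1 0 0 0.2 0 0 0;1 0 0 0.2 0 0 0;1 0 0 0.2 0 0 0'; done
python3 -m crank '1 0 0 0.1 0 0 0;1 0 0 0.2 0 0 0;1 0 0 0.2 0 0 0;1 0 0 0.2 0 0 0'
python3 -m crank '1 0 0 0.1 0 0 0;1 0 0 0.2 0 0 0;1 0 0 0.2 0 0 0;1 0 0 0.2 0 0 0'
python3 - <<'E'
from wp import *
print(now(),observe()['wrist_torque'].round(2))
E
```

```text
time_s: 15.9
ee_pos: [0.6574, 0.0406, 0.0794]
tcp_rot: [0.996, -0.078, -0.05, -0.005]
wrist_force: [-0.3, -0.5, -1.1]
width: 0.255
time_s: 16.3
ee_pos: [0.6571, 0.0406, 0.0774]
tcp_rot: [0.996, -0.078, -0.05, -0.005]
wrist_force: [-0.4, 0.4, -1.0]
width: 0.255
time_s: 16.7
ee_pos: [0.6569, 0.0407, 0.0755]
tcp_rot: [0.996, -0.078, -0.05, -0.005]
wrist_force: [0.0, -1.0, -0.6]
width: 0.256
([array([0.5298, 0.061 , 0.0042]), array([0.5716, 0.0543, 0.0073]), array([0.6135, 0.0477, 0.0104])], array([ 0. , -1. , -0.6])) [ 0.13  0.07 -0.02]
```

Contact is just starting: force and moment are shifting, and the lip estimate is about 1.5 mm low. Pushing along the right-hand lane towards the near wall.

```bash
python3 -m crank '1 -0.5 0 0.2 0 0 0;1 -1.5 0 0.3 0 0 0;1 -2.5 0 0.4 0 0 0;1 -3.5 0 0.5 0 0 0;1 -4.5 0 0.6 0 0 0;1 -5.5 0 0.71 0 0 0;1 -6.5 0 0.82 0 0 0;1 -7.5 0 0.92 0 0 0;1 -8.5 0 1.03 0 0 0;1 -9.5 0 1.13 0 0 0;1 -10.3 0 1.22 0 0 0;1 -10.3 0 1.22 0 0 0'
python3 - <<'E'
from wp import *
a=now();L=a[0][0];d=L-TC;print(a,observe()['wrist_torque'].round(2),'tray',d@e,d@f)
c=cam('scene');np.save('pics/sc11.npy',c,allow_pickle=True);save(c,'sc11.png',(250,150,350,260),5)
E
```

```text
time_s: 17.9
ee_pos: [0.5537, 0.0571, 0.0738]
tcp_rot: [0.996, -0.078, -0.05, -0.005]
wrist_force: [-1.1, 0.5, 1.5]
width: 0.253
([array([0.4264, 0.0774, 0.0025]), array([0.4683, 0.0707, 0.0056]), array([0.5102, 0.0641, 0.0087])], array([-1.1,  0.5,  1.5])) [0.24 0.56 0.01] tray -0.09687042161866008 0.02606705613265598
```

View pics/sc11.png

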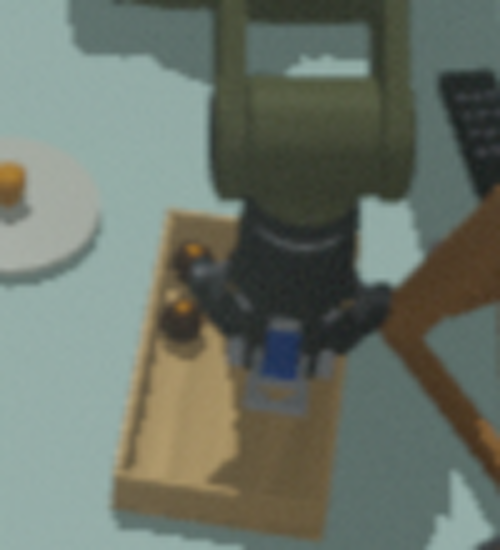

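Picture 14: the two left truffles at crop (195,258) and (180,315) are undisturbed, and the other four are in front of or inside the scoop. Creeping on to the wall.

```bash
python3 -m crank '1 -0.5 0 0.05 0 0 0;1 -1 0 0.1 0 0 0;1 -1.4 0 0.14 0 0 0;1 -1.4 0 0.14 0 0 0;1 -1.4 0 0.14 0 0 0'
python3 -m crank '1 -0.2 0 0.02 0 0 0;1 -0.4 0 0.04 0 0 0;1 -0.5 0 0.05 0 0 0;1 -0.5 0 0.05 0 0 0'
python3 - <<'E'
from wp import *
a=now();L=a[0][0];d=L-TC;print(a,observe()['wrist_torque'].round(2),'tray',d@e,d@f)
E
python3 -m crank '1 -0.2 0 0.02 0 0 0;1 -0.4 0 0.04 0 0 0;1 -0.4 0 0.04 0 0 0'
python3 - <<'E'
from wp import *
a=now();L=a[0][0];d=L-TC;print(a,observe()['wrist_torque'].round(2),'tray',d@e,d@f)
E
```

```text
time_s: 18.45
ee_pos: [0.5402, 0.0592, 0.0735]
tcp_rot: [0.996, -0.078, -0.051, -0.005]
wrist_force: [-0.2, 0.1, 2.5]
width: 0.257
time_s: 18.85
ee_pos: [0.5356, 0.0599, 0.0737]
tcp_rot: [0.996, -0.078, -0.05, -0.005]
wrist_force: [2.3, -0.6, 3.5]
width: 0.257
([array([0.4085, 0.0802, 0.0023]), array([0.4503, 0.0735, 0.0055]), array([0.4922, 0.0669, 0.0086])], array([ 2.3, -0.6,  3.5])) [ 0.12  0.14 -0.03] tray -0.11498805941742571 0.02603240656210223
time_s: 19.15
ee_pos: [0.5314, 0.0606, 0.0736]
tcp_rot: [0.996, -0.078, -0.05, -0.005]
wrist_force: [0.7, -0.1, 3.5]
width: 0.252
([array([0.4042, 0.0808, 0.0023]), array([0.446 , 0.0742, 0.0054]), array([0.4879, 0.0676, 0.0085])], array([ 0.7, -0.1,  3.5])) [ 0.23  0.26 -0.01] tray -0.11932897996100893 0.025952351366786326
```

```bash
python3 -m crank '1 -0.2 0 0.02 0 0 0;1 -0.3 0 0.03 0 0 0;1 -0.3 0 0.03 0 0 0'; python3 -m crank '1 -0.2 0 0.02 0 0 0;1 -0.3 0 0.03 0 0 0;1 -0.3 0 0.03 0 0 0'
python3 - <<'E'
from wp import *
a=now();L=a[0][0];d=L-TC;print(a,'tray',d@e,d@f)
c=cam('side');save(c,'s12.png',(180,190,280,280),5)
# rotate mouth up about heel to -22 deg
H=a[0][2];go('tilt',heel,H+[0,0,.004],-9,-18);go('lift',heel,H+[0,0,.13]+e*.01,-9,-18)
E
```

```text
time_s: 19.45
ee_pos: [0.5285, 0.061, 0.0737]
tcp_rot: [0.996, -0.078, -0.05, -0.005]
wrist_force: [2.1, -0.8, 3.1]
width: 0.251
time_s: 19.75
ee_pos: [0.5255, 0.0615, 0.0736]
tcp_rot: [0.996, -0.078, -0.05, -0.005]
wrist_force: [1.8, -0.6, 3.1]
width: 0.259
([array([0.3983, 0.0818, 0.0023]), array([0.4402, 0.0751, 0.0054]), array([0.4821, 0.0685, 0.0085])], array([ 1.8, -0.6,  3.1])) tray -0.12531277563556048 0.026017076363644105
tilt tcp [0.547 0.058 0.056] [ 2.3  -0.01  1.53] [-0.001 -0.388  0.   ]
lift tcp [0.557 0.057 0.182] [  2.03  -0.03 -11.11] [-0.001 -0.388  0.   ]
```

```bash
python3 -m crank '1 -0.2 0 0.02 0 0 0;1 -0.4 0 0.04 0 0 0;1 -0.4 0 0.04 0 0 0'; python3 -m crank '1 -0.2 0 0.02 0 0 0;1 -0.3 0 0.03 0 0 0;1 -0.3 0 0.03 0 0 0'
python3 - <<'E'
from wp import *
a=now();L=a[0][0];d=L-TC;print(a,'tray',d@e,d@f)
E
```

```text
time_s: 20.1
ee_pos: [0.5232, 0.0619, 0.0747]
tcp_rot: [0.996, -0.078, -0.048, -0.005]
wrist_force: [9.5, -3.6, 6.4]
width: 0.254
time_s: 20.4
ee_pos: [0.5223, 0.062, 0.076]
tcp_rot: [0.996, -0.079, -0.045, -0.005]
wrist_force: [19.5, -5.4, 11.1]
width: 0.253
([array([0.3959, 0.0822, 0.0033]), array([0.4377, 0.0756, 0.0068]), array([0.4795, 0.0689, 0.0104])], array([19.5, -5.4, 11.1])) tray -0.1277458014390049 0.0260367089837856
```

Wall contact felt (19 N). Tilting the mouth up about the heel, then lifting.

```bash
python3 -m crank '1 0.7 0 -0.2 0 -0.06 0;1 1.1 0 0.1 0 -0.14 0;1 1.5 0 0.4 0 -0.22 0;1 1.9 0 0.7 0 -0.3 0;1 2.3 0 1 0 -0.388 0;1 2.3 0 0.7 0 -0.42 0;1 2.3 0 0 0 -0.42 0;1 2.2 0 -1.5 0 -0.42 0;1 2.2 0 -3.5 0 -0.42 0;1 2.1 0 -6 0 -0.42 0;1 2.1 0 -9 0 -0.42 0;1 2 0 -12 0 -0.42 0'
python3 - <<'E'
from wp import *
print(now(),observe()['wrist_torque'].round(2))
A=cam('scene');np.save('pics/sc13.npy',A,allow_pickle=True)
w=cam('wrist');np.save('pics/w13.npy',w,allow_pickle=True)
a=cv2.resize(A['image'][150:260,240:350,::-1],None,fx=3.6,fy=3.6);b=cv2.resize(w['image'][:,:,::-1],(400,396*1))
cv2.imwrite('pics/c13.png',np.hstack([a,b[:a.shape[0]]]))
for n,c in(('scene',A),):
    P=cloud(c);V=c['image'].max(2);m=(V<75)&(P[...,0]>.36)&(P[...,0]<.7)&(P[...,1]>-.07)&(P[...,1]<.17)&(P[...,2]>.012)&(P[...,2]<.06)
    N,L,st,ce=cv2.connectedComponentsWithStats(m.astype(np.uint8));print([(st[i,4],tuple(onz(c,*ce[i],.0205)[:2].round(3))) for i in range(1,N) if st[i,4]>15])
E
```

```text
time_s: 21.6
ee_pos: [0.55, 0.0575, 0.1937]
tcp_rot: [0.964, -0.076, -0.255, -0.021]
wrist_force: [1.1, 0.6, -1.7]
width: 0.256
([array([0.4052, 0.0805, 0.1807]), array([0.4447, 0.0742, 0.1664]), array([0.4842, 0.068 , 0.152 ])], array([ 1.1,  0.6, -1.7])) [-0.07 -0.48  0.01]
[(np.int32(35), (np.float64(0.427), np.float64(0.004))), (np.int32(40), (np.float64(0.483), np.float64(-0.006)))]
```

View pics/c13.png

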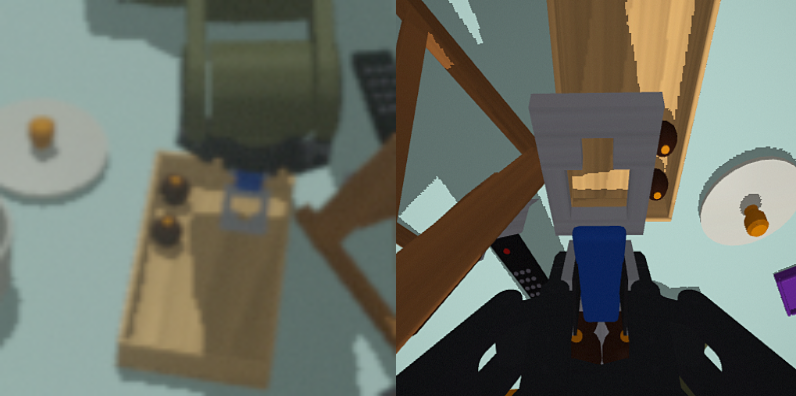

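Picture 15 shows truffles in the scoop and only two left in the tray; four were picked up, and the lid and bowl are in view. Planning the dump at yaw 30°, so the reach stays comfortable.

```bash
cat > bowlm.py <<'E'
from h import *
def bowlc(show=True):
    out=[]
    for n in('scene','side'):
        c=cam(n);P=cloud(c);I=cv2.cvtColor(c['image'],cv2.COLOR_RGB2HSV)
        q=P[(P[...,2]>.066)&(P[...,2]<.084)&(np.hypot(P[...,0]-.533,P[...,1]+.215)<.14)&(I[...,1]<60)]
        if len(q)>40: o=cv2.minEnclosingCircle(q[:,:2].astype(np.float32)); print(n,len(q),o); out.append(o[0])
    return np.mean(out,0)
if __name__=='__main__': print(bowlc())
E
python3 - <<'E'
from wp import *
from bowlm import bowlc
C=bowlc();print(C)
yw=30;d=np.array([np.cos(np.radians(yw)),np.sin(np.radians(yw)),0])
B=np.array([C[0],C[1],0])
for p,off,z in((-18,.02,.16),(-12,.015,.115),(5,.008,.09),(25,.004,.075),(45,.0,.07),(58,.0,.075)):
    go('p%d'%p,lip,B+d*off+[0,0,z],yw,p)
E
```

```text
scene 251 ((0.5317690968513489, -0.2182428538799286), 0.0700317993760109)
side 45 ((0.5404584407806396, -0.17815834283828735), 0.04796651750802994)
[ 0.53611377 -0.1982006 ]
p-18 tcp [ 0.68  -0.115  0.177] [14.21 15.02 -6.43] [-0.33   0.028 -0.595]
p-12 tcp [ 0.673 -0.119  0.148] [15.18 15.5  -3.55] [-0.298  0.128 -0.612]
p5 tcp [ 0.654 -0.13   0.163] [12.87 16.93 -4.03] [-0.206  0.413 -0.654]
p25 tcp [ 0.622 -0.149  0.187] [ 9.18 19.24 -4.73] [-0.091  0.748 -0.692]
p45 tcp [ 0.58  -0.173  0.208] [ 4.9  22.27 -4.68] [ 0.032  1.083 -0.716]
p58 tcp [ 0.552 -0.189  0.221] [ 2.07 24.3  -4.56] [ 0.115  1.299 -0.725]
```

```bash
python3 -m crank '1 1 1 -1 -0.02 0 -0.04;1 2.3 2.5 -2.2 -0.05 0 -0.1;1 3.9 4.2 -3.4 -0.09 0.01 -0.17;1 5.5 5.9 -4.4 -0.13 0.01 -0.24;1 7.1 7.6 -5.2 -0.17 0.015 -0.31;1 8.7 9.3 -5.8 -0.21 0.02 -0.38;1 10.3 11 -6.1 -0.25 0.02 -0.45;1 11.8 12.6 -6.3 -0.28 0.025 -0.51;1 13 13.8 -6.4 -0.31 0.028 -0.56;1 14 14.8 -6.4 -0.33 0.028 -0.595;1 14.2 15 -6.4 -0.33 0.028 -0.595;1 14.2 15 -6.4 -0.33 0.028 -0.595'
cat > dump.py <<'E'
from wp import *
import sys
C=np.array([float(sys.argv[1]),float(sys.argv[2])])
s=observe();print(s['ee_pos'].round(3),s['joints'].round(2),now())
yw=30;d=np.array([np.cos(np.radians(yw)),np.sin(np.radians(yw)),0])
B=np.array([C[0],C[1],0])
for p,off,z in((-18,.02,.16),(-12,.015,.115),(5,.008,.09),(25,.004,.075),(45,.0,.07),(58,.0,.075)):
    go('p%d'%p,lip,B+d*off+[0,0,z],yw,p)
E
python3 bowlm.py;python3 dump.py .532 -.217
```

```text
time_s: 23.0
ee_pos: [0.6795, -0.1149, 0.1747]
tcp_rot: [0.937, 0.25, -0.236, 0.062]
wrist_force: [0.3, -0.3, -2.3]
width: 0.254
scene 178 ((0.532678484916687, -0.2198207825422287), 0.06873510777950287)
[ 0.53267848 -0.21982078]
[ 0.68  -0.114  0.176] [-0.13  0.92  0.8  -0.3   1.82  0.91] ([array([ 0.5529, -0.1874,  0.1586]), array([ 0.5879, -0.1672,  0.1454]), array([ 0.6229, -0.1471,  0.1321])], array([-0.1, -0.4, -1.9]))
p-18 tcp [ 0.676 -0.134  0.177] [-1.22  1.5   0.46] [-0.002  0.002 -0.   ]
p-12 tcp [ 0.669 -0.138  0.148] [-0.49  1.5   3.45] [-0.002  0.107 -0.   ]
p5 tcp [ 0.65  -0.149  0.163] [-3.23  1.5   3.15] [-0.002  0.404 -0.001]
p25 tcp [ 0.618 -0.167  0.187] [-7.61  1.51  2.73] [-0.001  0.753 -0.001]
p45 tcp [ 0.576 -0.192  0.208] [-12.84   1.51   3.17] [-1.000e-03  1.102e+00 -1.000e-03]
p58 tcp [ 0.548 -0.208  0.221] [-16.31   1.51   3.56] [-1.000e-03  1.329e+00 -1.000e-03]
```

```bash
python3 -m crank '1 -1.2 1.5 0.5 0 0 0;1 -0.5 1.5 2.2 0 0.05 0;1 -0.5 1.5 3.4 0 0.107 0;1 -1.8 1.5 3.3 0 0.25 0;1 -3.2 1.5 3.1 0 0.39 0;1 -4.7 1.5 2.9 0 0.52 0;1 -6.1 1.5 2.8 0 0.64 0;1 -7.6 1.5 2.7 0 0.75 0;1 -9.3 1.5 2.8 0 0.87 0;1 -11 1.5 3 0 0.985 0;1 -12.8 1.5 3.1 0 1.1 0;1 -12.8 1.5 3.1 0 1.1 0'
python3 dump.py .532 -.218 | grep -v p-
```

```text
time_s: 24.3
ee_pos: [0.5748, -0.1935, 0.2094]
tcp_rot: [0.921, 0.245, 0.291, -0.078]
wrist_force: [-0.9, 0.4, -1.9]
width: 0.257
[ 0.575 -0.193  0.209] [-0.58  0.34  1.67  0.68  0.95  0.11] ([array([ 0.5308, -0.2186,  0.0711]), array([ 0.5568, -0.2037,  0.1012]), array([ 0.5829, -0.1888,  0.1313])], array([-0.9,  0.4, -1.9]))
p5 tcp [ 0.65  -0.15   0.163] [ 4.41 -0.05  8.76] [ 0.001 -0.7   -0.004]
p25 tcp [ 0.618 -0.168  0.187] [ 2.81 -0.03  4.66] [ 0.001 -0.351 -0.004]
p45 tcp [ 0.576 -0.193  0.208] [ 0.06 -0.02  0.19] [ 0.002 -0.002 -0.004]
p58 tcp [ 0.548 -0.209  0.221] [-1.84 -0.   -2.73] [ 0.002  0.225 -0.003]
```

```bash
python3 -m crank '1 -0.9 0 -1.6 0 0.11 0;1 -1.8 0 -3.2 0 0.225 0;1 -1.8 0 -3.2 0 0.225 0;1 -1.8 0 -3.2 0 0.225 0;1 -1 0 -7 0 0.1 0;1 1 0 -10 0 0 0;1 2.5 0 -12 0 -0.15 0;1 3.5 0 -14 0 -0.15 0'
python3 - <<'E'
from wp import *
s=observe();print(s['ee_pos'],now())
for n in('scene','side'):
    c=cam(n);np.save('pics/%s14.npy'%n,c,allow_pickle=True);P=cloud(c);h=cv2.cvtColor(c['image'],cv2.COLOR_RGB2HSV)
    near=np.hypot(P[...,0]-.532,P[...,1]+.218)<.1
    m=near&(h[...,2]<80)&(P[...,2]<.08);print(n,'dark in bowl',m.sum(),np.nanmedian(P[m],0) if m.sum() else '')
    o=near&(h[...,0]>5)&(h[...,0]<25)&(h[...,1]>150)&(h[...,2]>90)&(P[...,2]<.08);N,L,st,ce=cv2.connectedComponentsWithStats(o.astype(np.uint8));print('dots',[(st[i,4],P[L==i].mean(0).round(3)) for i in range(1,N)])
c=cam('wrist');np.save('pics/w14.npy',c,allow_pickle=True)
E
python3 bowlm.py
```

```text
time_s: 25.1
ee_pos: [0.5339, -0.2167, 0.3472]
tcp_rot: [0.941, 0.253, 0.217, -0.056]
wrist_force: [-0.5, -0.9, -2.4]
width: 0.257
[ 0.5338925  -0.21665161  0.34720996] ([array([ 0.4718, -0.2533,  0.2188]), array([ 0.5016, -0.2359,  0.2437]), array([ 0.5313, -0.2186,  0.2687])], array([-0.5, -0.9, -2.4]))
scene dark in bowl 100 [ 0.5118403  -0.23935094  0.03082703]
dots [(np.int32(1), array([ 0.552, -0.237,  0.035]))]
side dark in bowl 81 [ 0.54741381 -0.22803546  0.03141425]
dots [(np.int32(2), array([ 0.561, -0.235,  0.034]))]
scene 256 ((0.5343808531761169, -0.2191901057958603), 0.06905636936426163)
side 150 ((0.532200813293457, -0.21493229269981384), 0.0705912783741951)
[ 0.53329083 -0.2170612 ]
```

```bash
python3 - <<'E'
from wp import *
a=np.load('pics/w13.npy',allow_pickle=True).item()['image'];b=np.load('pics/w14.npy',allow_pickle=True).item()['image']
def brown(im):
    r,g,bl=[im[...,i].astype(int) for i in range(3)];h=cv2.cvtColor(im,cv2.COLOR_RGB2HSV)
    return (r-bl>12)&(r<130)&(h[...,1]>100),(r>180)&(g>90)&(g<170)&(bl<80)
for im in(a,b):
    m,o=brown(im);k=np.zeros_like(m);k[290:384,200:320]=1;print('scoop region brown',(m&k).sum(),'dots',(o&k).sum())
for n in('scene','side'):
    c=np.load('pics/%s14.npy'%n,allow_pickle=True).item();P=cloud(c);m,o=brown(c['image'])
    V=c['image'].max(2)
    t=(V<75)&(P[...,2]>.008)&(P[...,2]<.06)&(P[...,0]>.15)&(P[...,0]<.95)&(P[...,1]>-.75)&(P[...,1]<.18)
    N,L,st,ce=cv2.connectedComponentsWithStats(t.astype(np.uint8));print(n,[(st[i,4],st[i,2:4],np.nanmedian(P[L==i],0).round(3)) for i in range(1,N) if st[i,4]>12])
E
```

```text
scoop region brown 2314 dots 0
scoop region brown 0 dots 0
scene [(np.int32(44), array([8, 8], dtype=int32), array([0.433, 0.003, 0.028])), (np.int32(87), array([14, 14], dtype=int32), array([ 0.516, -0.24 ,  0.031])), (np.int32(49), array([9, 8], dtype=int32), array([ 0.487, -0.005,  0.028])), (np.int32(74), array([13, 19], dtype=int32), array([0.794, 0.161, 0.049]))]
side [(np.int32(33), array([6, 8], dtype=int32), array([ 0.515, -0.238,  0.032])), (np.int32(39), array([9, 8], dtype=int32), array([ 0.555, -0.217,  0.032])), (np.int32(41), array([7, 7], dtype=int32), array([0.477, 0.004, 0.032])), (np.int32(44), array([7, 7], dtype=int32), array([0.422, 0.011, 0.029])), (np.int32(20), array([7, 6], dtype=int32), array([0.452, 0.14 , 0.018]))]
```

```bash
sed -i 's/^sx=\.906/g=g+0.0;sx=.906/; s/; bowl=g-/; g=g+.007*sx+.003*sz; bowl=g-/' wp.py; sed -n 1,6p wp.py; python3 - <<'E'
from wp import *
go('w2',lip,tray(.02,-.025,.14),-9,25)
E
```

```text
from h import *
g=np.array([-.0036,.0,.0095]);a=np.radians(35)
hd=np.array([np.cos(a),0,-np.sin(a)]);n=np.array([-np.sin(a),0,-np.cos(a)])
g=g+0.0;sx=.906*hd-.423*n; sz=.423*hd+.906*n; g=g+.007*sx+.003*sz; bowl=g-.086*sx-.053*sz; lip=bowl-.0425*sx; heel=bowl+.0425*sx
e=np.array([np.cos(np.radians(-9)),np.sin(np.radians(-9)),0]);f=np.array([-e[1],e[0],0]);TC=np.array([.518,.0365,.006])
def tray(x,y,z): return TC+e*x+f*y+np.array([0,0,z])
w2 tcp [ 0.623 -0.005  0.253] [ 12.53 -13.81  16.18] [-0.242 -0.188  0.637]
```

```bash
python3 -m crank '1 1.5 -1.8 1 -0.03 -0.02 0.08;1 3.2 -3.6 2.5 -0.06 -0.05 0.16;1 5 -5.5 4.5 -0.09 -0.07 0.24;1 6.8 -7.4 7 -0.12 -0.1 0.32;1 8.6 -9.3 9.5 -0.15 -0.12 0.4;1 10.4 -11.2 12.5 -0.18 -0.15 0.48;1 11.5 -12.7 14.5 -0.21 -0.17 0.56;1 12.5 -13.8 16.2 -0.242 -0.188 0.637;1 12.5 -13.8 16.2 -0.242 -0.188 0.637;1 12.5 -13.8 16.2 -0.242 -0.188 0.637'
python3 - <<'E'
from wp import *
a=now();d=a[0][0]-TC;print(a,d@e,d@f)
go('a',lip,tray(.02,-.025,.03),-9,20);go('b',lip,tray(.02,-.025,.004),-9,4);go('c',lip,tray(.02,-.025,.0),-9,4)
E
```

```text
time_s: 26.35
ee_pos: [0.6225, -0.0058, 0.2524]
tcp_rot: [0.988, -0.077, 0.13, 0.01]
wrist_force: [0.7, -0.1, -0.7]
width: 0.248
([array([0.5335, 0.0081, 0.1457]), array([0.5715, 0.0022, 0.1636]), array([ 0.6096, -0.0038,  0.1815])], array([ 0.7, -0.1, -0.7])) 0.01975190808636715 -0.025625614664778338
a tcp [ 0.632 -0.007  0.134] [-2.16 -0.04 11.63] [ 0.    -0.087  0.002]
b tcp [ 0.655 -0.01   0.077] [-1.38 -0.04 17.75] [ 0.    -0.366  0.002]
c tcp [ 0.655 -0.01   0.073] [-1.48 -0.04 18.13] [ 0.    -0.366  0.002]
```

```bash
python3 -m crank '1 -0.7 0 4 0 -0.03 0;1 -1.5 0 8 0 -0.06 0;1 -2.1 0 11.5 0 -0.087 0;1 -2 0 14 0 -0.18 0;1 -1.7 0 16 0 -0.27 0;1 -1.4 0 17.5 0 -0.366 0;1 -1.45 0 18 0 -0.366 0;1 -1.45 0 18.2 0 -0.366 0;1 -1.45 0 18.2 0 -0.366 0;1 -1.45 0 18.2 0 -0.366 0'
python3 - <<'E'
from wp import *
a=now();d=a[0][0]-TC;print(a,d@e,d@f)
E
python3 -m crank '1 -0.5 0 0.15 0 0 0;1 -1.5 0 0.25 0 0 0;1 -2.5 0 0.35 0 0 0;1 -3.5 0 0.45 0 0 0;1 -4.5 0 0.55 0 0 0;1 -5.5 0 0.66 0 0 0;1 -6.5 0 0.77 0 0 0;1 -7.5 0 0.87 0 0 0;1 -8.5 0 0.98 0 0 0;1 -9.5 0 1.08 0 0 0;1 -10.5 0 1.19 0 0 0;1 -11.5 0 1.29 0 0 0'
python3 - <<'E'
from wp import *
a=now();d=a[0][0]-TC;print(a,d@e,d@f)
E
```

```text
time_s: 27.35
ee_pos: [0.6557, -0.0115, 0.0757]
tcp_rot: [0.996, -0.078, -0.05, -0.004]
wrist_force: [0.0, 0.5, 0.1]
width: 0.255
([array([0.5352, 0.0076, 0.0077]), array([0.5771, 0.001 , 0.0109]), array([ 0.6189, -0.0056,  0.014 ])], array([0. , 0.5, 0.1])) 0.021509195497899036 -0.02585352024450751
time_s: 28.55
ee_pos: [0.5411, 0.007, 0.0742]
tcp_rot: [0.996, -0.078, -0.05, -0.004]
wrist_force: [1.4, 0.1, 4.0]
width: 0.251
([array([0.4206, 0.0261, 0.0063]), array([0.4625, 0.0194, 0.0094]), array([0.5043, 0.0128, 0.0126])], array([1.4, 0.1, 4. ])) -0.09457392593754806 -0.025508675637107923
```

```bash
python3 -m crank '1 -0.6 0 0.05 0 0 0;1 -1.2 0 0.1 0 0 0;1 -1.7 0 0.15 0 0 0;1 -2 0 0.18 0 0 0;1 -2 0 0.18 0 0 0;1 -2 0 0.18 0 0 0'
python3 -m crank '1 -0.2 0 0.02 0 0 0;1 -0.4 0 0.04 0 0 0;1 -0.4 0 0.04 0 0 0'
python3 -m crank '1 -0.2 0 0.02 0 0 0;1 -0.3 0 0.03 0 0 0;1 -0.3 0 0.03 0 0 0'
python3 - <<'E'
from wp import *
a=now();d=a[0][0]-TC;print(a,d@e,d@f)
E
```

```text
time_s: 29.15
ee_pos: [0.5213, 0.01, 0.0733]
tcp_rot: [0.996, -0.078, -0.052, -0.004]
wrist_force: [-1.8, -0.1, 3.2]
width: 0.255
time_s: 29.45
ee_pos: [0.5176, 0.0106, 0.0736]
tcp_rot: [0.996, -0.078, -0.051, -0.004]
wrist_force: [0.5, -0.2, 3.3]
width: 0.253
time_s: 29.75
ee_pos: [0.5155, 0.0109, 0.0742]
tcp_rot: [0.996, -0.079, -0.05, -0.004]
wrist_force: [5.5, -2.1, 6.4]
width: 0.258
([array([0.3951, 0.03  , 0.0062]), array([0.4369, 0.0234, 0.0094]), array([0.4788, 0.0167, 0.0126])], array([ 5.5, -2.1,  6.4])) -0.12037007303638093 -0.02564576996731277
```

Wall contact at x_t = −0.120, as the corrected model predicts. Tilting and lifting.

```bash
python3 -m crank '1 0.5 0 -0.2 0 -0.06 0;1 0.9 0 0.1 0 -0.14 0;1 1.3 0 0.4 0 -0.22 0;1 1.7 0 0.7 0 -0.3 0;1 2.1 0 1 0 -0.388 0;1 2.1 0 0.7 0 -0.42 0;1 2.1 0 0 0 -0.42 0;1 2 0 -1.5 0 -0.42 0;1 2 0 -3.5 0 -0.42 0;1 1.9 0 -6 0 -0.42 0;1 1.9 0 -9 0 -0.42 0;1 1.8 0 -12 0 -0.42 0'
python3 - <<'E'
from wp import *
c=cam('scene');P=cloud(c);V=c['image'].max(2)
t=(V<75)&(P[...,2]>.008)&(P[...,2]<.06)&(P[...,0]>.15)&(P[...,0]<.7)&(P[...,1]>-.75)&(P[...,1]<.18)
N,L,st,ce=cv2.connectedComponentsWithStats(t.astype(np.uint8));print([(st[i,4],np.nanmedian(P[L==i],0).round(3)) for i in range(1,N) if st[i,4]>12])
w=cam('wrist');im=w['image'].astype(int);m=(im[...,0]-im[...,2]>12)&(im[...,0]<130)&(cv2.cvtColor(w['image'],cv2.COLOR_RGB2HSV)[...,1]>100);print('brown in scoop',m[290:384,200:320].sum())
E
python3 bowlm.py; python3 dump.py .5325 -.2175
```

```text
time_s: 30.95
ee_pos: [0.5443, 0.0065, 0.1937]
tcp_rot: [0.963, -0.076, -0.256, -0.02]
wrist_force: [0.0, -0.4, -1.8]
width: 0.255
[(np.int32(90), array([ 0.516, -0.239,  0.03 ])), (np.int32(44), array([0.517, 0.165, 0.015]))]
brown in scoop 934
scene 251 ((0.5337610840797424, -0.2234862893819809), 0.06994599848985672)
side 56 ((0.5444483757019043, -0.20016050338745117), 0.0612427294254303)
[ 0.53910473 -0.2118234 ]
[0.544 0.006 0.192] [-0.07  0.61  1.28  0.04  1.77  1.65] ([array([0.407 , 0.0282, 0.18  ]), array([0.4465, 0.0219, 0.1656]), array([0.486 , 0.0157, 0.1512])], array([ 0.2, -0.5, -2.3]))
p-18 tcp [ 0.67  -0.138  0.177] [13.5  12.32 -5.92] [-0.329  0.03  -0.596]
p-12 tcp [ 0.663 -0.142  0.146] [14.51 12.79 -2.97] [-0.297  0.131 -0.613]
p5 tcp [ 0.644 -0.153  0.159] [12.36 14.18 -3.29] [-0.205  0.416 -0.655]
p25 tcp [ 0.614 -0.17   0.182] [ 8.89 16.39 -3.87] [-0.09   0.751 -0.692]
p45 tcp [ 0.574 -0.193  0.201] [ 4.83 19.28 -3.77] [ 0.033  1.085 -0.716]
p58 tcp [ 0.548 -0.209  0.214] [ 2.14 21.21 -3.67] [ 0.116  1.301 -0.725]
```

The tray is empty now and the scoop holds truffles. On to the bowl again.

```bash
python3 -m crank '1 1 0.9 -1 -0.02 0 -0.04;1 2.3 2.1 -2.2 -0.05 0 -0.1;1 3.9 3.6 -3.3 -0.09 0.01 -0.17;1 5.4 5 -4.2 -0.13 0.01 -0.24;1 6.9 6.4 -4.9 -0.17 0.015 -0.31;1 8.4 7.8 -5.4 -0.21 0.02 -0.38;1 9.9 9.1 -5.7 -0.25 0.02 -0.45;1 11.3 10.4 -5.8 -0.28 0.025 -0.51;1 12.5 11.4 -5.9 -0.31 0.028 -0.56;1 13.5 12.3 -5.9 -0.33 0.03 -0.595;1 13.5 12.3 -5.9 -0.33 0.03 -0.595;1 13.5 12.3 -5.9 -0.33 0.03 -0.595'
sed -i 's/B+d\*off+/B+d*(off+.007)+/' dump.py; python3 bowlm.py; python3 dump.py .5325 -.2185
```

```text
time_s: 32.35
ee_pos: [0.6694, -0.1377, 0.1742]
tcp_rot: [0.937, 0.25, -0.236, 0.062]
wrist_force: [1.2, 0.3, -2.1]
width: 0.254
scene 153 ((0.5320831537246704, -0.22446908056735992), 0.06951853632926941)
[ 0.53208315 -0.22446908]
[ 0.67  -0.138  0.175] [-0.16  0.89  0.84 -0.31  1.79  0.88] ([array([ 0.5495, -0.2067,  0.1588]), array([ 0.5845, -0.1866,  0.1455]), array([ 0.6194, -0.1664,  0.1323])], array([-0.6,  0.8, -1.9]))
p-18 tcp [ 0.676 -0.136  0.177] [ 0.49  0.15 -0.44] [-0.001  0.003 -0.001]
p-12 tcp [ 0.669 -0.139  0.146] [1.27 0.16 2.61] [-0.001  0.107 -0.001]
p5 tcp [ 0.65  -0.15   0.159] [-1.31  0.16  2.46] [-0.001  0.404 -0.001]
p25 tcp [ 0.62  -0.168  0.182] [-5.45  0.16  2.16] [-0.     0.753 -0.001]
p45 tcp [ 0.58  -0.191  0.201] [-10.41   0.17   2.62] [-0.000e+00  1.102e+00 -1.000e-03]
p58 tcp [ 0.554 -0.206  0.214] [-13.71   0.17   2.97] [-0.000e+00  1.329e+00 -1.000e-03]
```

```bash
python3 -m crank '1 0.5 0.4 0 0 0 0;1 1 0.5 1.3 0 0.05 0;1 1.2 0.5 2.6 0 0.107 0;1 0 0.5 2.5 0 0.25 0;1 -1.3 0.5 2.4 0 0.39 0;1 -2.6 0.5 2.3 0 0.52 0;1 -4 0.5 2.2 0 0.64 0;1 -5.4 0.5 2.1 0 0.75 0;1 -7 0.5 2.2 0 0.87 0;1 -8.7 0.5 2.4 0 0.985 0;1 -10.4 0.5 2.6 0 1.1 0;1 -10.4 0.5 2.6 0 1.1 0'
python3 -m crank '1 -0.9 0 -1.6 0 0.11 0;1 -1.8 0 -3.2 0 0.225 0;1 -1.8 0 -3.2 0 0.225 0;1 -1.8 0 -3.2 0 0.225 0;1 -1 0 -7 0 0.1 0;1 1 0 -10 0 0 0;1 2.5 0 -12 0 -0.15 0;1 3.5 0 -14 0 -0.15 0;1 3.5 0 -14 0 -0.15 0'
python3 - <<'E'
from wp import *
s=observe();print(s['ee_pos'],s['joints'].round(2))
w=cam('wrist');im=w['image'].astype(int);m=(im[...,0]-im[...,2]>12)&(im[...,0]<130)&(cv2.cvtColor(w['image'],cv2.COLOR_RGB2HSV)[...,1]>100);print('brown in scoop',m[290:384,200:320].sum())
for n in('scene','side'):
    c=cam(n);P=cloud(c);V=c['image'].max(2)
    t=(V<75)&(P[...,2]>.008)&(P[...,2]<.09)&(P[...,0]>.15)&(P[...,0]<.95)&(P[...,1]>-.75)&(P[...,1]<.18)
    N,L,st,ce=cv2.connectedComponentsWithStats(t.astype(np.uint8));print(n,[(st[i,4],np.nanmedian(P[L==i],0).round(3)) for i in range(1,N) if st[i,4]>8])
    np.save('pics/%s15.npy'%n,c,allow_pickle=True)
# dish rim: bright or rim points above table
for n in('scene','side'):
    c=np.load('pics/%s15.npy'%n,allow_pickle=True).item();P=cloud(c);I=cv2.cvtColor(c['image'],cv2.COLOR_RGB2HSV)
    m=(I[...,1]<28)&(P[...,2]<.03)&(P[...,0]>.28)&(P[...,0]<.5)&(P[...,1]>-.45)&(P[...,1]<-.24)
    m=cv2.morphologyEx(m.astype(np.uint8),cv2.MORPH_OPEN,np.ones((3,3)))
    cn=max(cv2.findContours(m,0,2)[0],key=cv2.contourArea);q=np.array([onz(c,*p[0],.012)[:2] for p in cn]);print(n,len(cn),cv2.minAreaRect((q*1000).astype(np.float32)))
E
python3 bowlm.py
```

```text
time_s: 33.65
ee_pos: [0.5808, -0.1958, 0.2014]
tcp_rot: [0.921, 0.245, 0.291, -0.078]
wrist_force: [0.5, 0.3, -1.4]
width: 0.256
time_s: 34.55
ee_pos: [0.5394, -0.2194, 0.3398]
tcp_rot: [0.94, 0.253, 0.221, -0.056]
wrist_force: [-0.2, 0.4, -1.0]
width: 0.256
[ 0.53939905 -0.21935893  0.33975676] [-0.61  0.2   1.49  0.43  1.26  0.35]
brown in scoop 0
scene [(np.int32(101), array([ 0.514, -0.247,  0.034])), (np.int32(13), array([ 0.534, -0.184,  0.035])), (np.int32(198), array([0.784, 0.162, 0.061])), (np.int32(11), array([0.739, 0.177, 0.064])), (np.int32(18), array([0.783, 0.028, 0.069]))]
side [(np.int32(115), array([ 0.539, -0.244,  0.032])), (np.int32(89), array([0.815, 0.034, 0.068])), (np.int32(76), array([0.745, 0.166, 0.063])), (np.int32(13), array([0.477, 0.158, 0.079])), (np.int32(24), array([0.448, 0.141, 0.02 ]))]
scene 36 ((388.46014404296875, -347.3916015625), (142.68995666503906, 155.28167724609375), 11.082536697387695)
side 28 ((417.2280578613281, -333.3098449707031), (84.93610382080078, 169.22853088378906), 22.52054786682129)
scene 262 ((0.5337960124015808, -0.22025075554847717), 0.06926954537630081)
side 146 ((0.5314356684684753, -0.21756611764431), 0.07017219811677933)
[ 0.53261584 -0.21890844]
```

All truffles are in the bowl and the scoop and tray are empty. Now I'll refine the dish position from the unobstructed earlier views.

```bash
python3 - <<'E'
from wp import *
for fn in('side9','side2','scene9','sc10','scene15'):
    c=np.load('pics/%s.npy'%fn,allow_pickle=True).item();P=cloud(c);I=cv2.cvtColor(c['image'],cv2.COLOR_RGB2HSV)
    u,v=proj(c,[.389,-.347,.01]);u,v=int(u),int(v);
    m=(I[...,1]<30)&(P[...,2]<.035)&(P[...,0]>.28)&(P[...,0]<.5)&(P[...,1]>-.45)&(P[...,1]<-.24)
    m=cv2.morphologyEx(m.astype(np.uint8),cv2.MORPH_OPEN,np.ones((3,3)))
    cs=cv2.findContours(m,0,2)[0]
    if not cs: print(fn,'none',I[v,u]);continue
    cn=max(cs,key=cv2.contourArea);q=np.array([onz(c,*p[0],.012)[:2] for p in cn]);r=cv2.minAreaRect((q*1000).astype(np.float32));print(fn,cv2.contourArea(cn),I[v,u],np.round(r[0]),np.round(r[1]),round(r[2],1))
E
```

```text
side9 775.5 [ 43  12 188] [ 385. -343.] [136. 169.] 11.1
side2 482.5 [ 41  11 182] [ 363. -345.] [ 93. 165.] 10.9
scene9 1113.0 [ 56  10 171] [ 389. -348.] [143. 156.] 10.8
sc10 1105.5 [ 56  10 174] [ 389. -347.] [143. 157.] 10.8
scene15 1117.0 [ 56  12 175] [ 389. -347.] [144. 157.] 11.4
```

The dish centre is (0.388,−0.346), long axis at yaw ≈ −79°. I'll lay the scoop along that axis with the handle towards −y, away from the candy bowl.

```bash
python3 - <<'E'
from wp import *
print(delta([.46,-.30,.30],rot(-25,10)))
E
```

```text
(array([-11.15,   3.07,  -1.67]), array([-0.221, -0.42 ,  0.941]))
```

```bash
python3 -m crank '1 -1.3 0.4 -0.2 -0.02 -0.05 0.11;1 -2.6 0.7 -0.4 -0.05 -0.1 0.22;1 -3.9 1.1 -0.6 -0.08 -0.15 0.33;1 -5.2 1.4 -0.8 -0.1 -0.2 0.44;1 -6.5 1.8 -1 -0.13 -0.25 0.55;1 -7.8 2.1 -1.2 -0.155 -0.3 0.66;1 -9.1 2.5 -1.4 -0.18 -0.34 0.77;1 -10.3 2.8 -1.6 -0.2 -0.38 0.86;1 -11.1 3.1 -1.7 -0.221 -0.42 0.941;1 -11.1 3.1 -1.7 -0.221 -0.42 0.941;1 -11.1 3.1 -1.7 -0.221 -0.42 0.941'
python3 - <<'E'
from wp import *
print(observe()['joints'].round(2))
go('above',bowl,[.388,-.346,.12],-79,3)
E
```

```text
time_s: 35.9
ee_pos: [0.4608, -0.3002, 0.3014]
tcp_rot: [0.977, -0.215, 0.002, -0.0]
wrist_force: [-0.0, -0.4, -1.0]
width: 0.255
[-0.64  0.26  1.45  0.    1.43  1.36]
above tcp [ 0.403 -0.426  0.183] [ 0.03 13.8  11.82] [ 0.055 -0.115  0.944]
```

```bash
python3 -m crank '1 0 2 0.5 0.006 -0.01 0.11;1 0 4 1 0.012 -0.03 0.23;1 0 6 2 0.02 -0.04 0.35;1 0 8 3.5 0.026 -0.06 0.47;1 0 10 5 0.033 -0.07 0.59;1 0 12 7 0.04 -0.09 0.71;1 0 13.4 9 0.048 -0.1 0.83;1 0 13.8 11 0.055 -0.115 0.944;1 0 13.8 11.8 0.055 -0.115 0.944;1 0 13.8 11.8 0.055 -0.115 0.944'
python3 - <<'E'
from wp import *
print(observe()['joints'].round(2),now())
go('low',bowl,[.388,-.346,.016],-79,1)
go('down',bowl,[.388,-.346,.007],-79,0)
E
```

```text
time_s: 36.9
ee_pos: [0.4027, -0.425, 0.1832]
tcp_rot: [0.771, -0.634, -0.047, -0.039]
wrist_force: [-0.2, -0.3, -1.2]
width: 0.256
[-0.9   0.49  1.42  0.06  1.34  2.03] ([array([ 0.3788, -0.3039,  0.118 ]), array([ 0.387 , -0.3455,  0.1202]), array([ 0.3952, -0.3872,  0.1224])], array([-0.2, -0.3, -1.2]))
low tcp [ 0.404 -0.428  0.076] [ 1.58 -0.07 10.59] [ 0.001 -0.035  0.002]
down tcp [ 0.404 -0.429  0.066] [ 1.81 -0.07 11.61] [ 0.001 -0.052  0.002]
```

```bash
python3 -m crank '1 0.5 0 3.5 0 0 0;1 1 0 7 0 -0.02 0;1 1.4 0 9.5 0 -0.04 0;1 1.6 0 10.6 0 -0.052 0;1 1.7 0 11.2 0 -0.052 0;1 1.75 0 11.5 0 -0.052 0;1 1.75 0 11.5 0 -0.052 0;1 1.75 0 11.5 0 -0.052 0'
python3 - <<'E'
from wp import *
print(now(),observe()['wrist_torque'].round(2))
E
python3 -m crank '1 0 0 0.1 0 0 0;1 0 0 0.2 0 0 0;1 0 0 0.2 0 0 0;1 0 0 0.2 0 0 0'
python3 - <<'E'
from wp import *
print(now(),observe()['wrist_torque'].round(2))
E
```

```text
time_s: 37.7
ee_pos: [0.4036, -0.4293, 0.0689]
tcp_rot: [0.768, -0.634, -0.066, -0.055]
wrist_force: [-0.4, 0.6, -1.4]
width: 0.259
([array([ 0.3796, -0.305 ,  0.0099]), array([ 0.3877, -0.3468,  0.01  ]), array([ 0.3957, -0.3885,  0.0101])], array([-0.4,  0.6, -1.4])) [-0.17 -0.05 -0.  ]
time_s: 38.1
ee_pos: [0.4033, -0.4289, 0.0662]
tcp_rot: [0.768, -0.635, -0.067, -0.055]
wrist_force: [1.1, -0.6, 3.6]
width: 0.255
([array([ 0.3794, -0.3046,  0.0073]), array([ 0.3875, -0.3463,  0.0074]), array([ 0.3955, -0.388 ,  0.0074])], array([ 1.1, -0.6,  3.6])) [ 0.13 -0.13 -0.11]
```

Contact on the dish floor at exactly the expected height (0.0074). Releasing and backing straight out.

```bash
python3 -m crank '0.3 0 0 -0.05 0 0 0;0 0 0 -0.1 0 0 0;-0.2 0 0 -0.1 0 0 0;-0.2 0 0 -0.1 0 0 0;-0.2 0 0 -1 0 0 0;-0.2 0 0 -3 0 0 0;-0.2 0 0 -6 0 0 0;-0.2 0 0 -10 0 0 0;-0.2 0 0 -14 0 0 0;-0.2 0 0 -17 0 0 0;-0.2 0 0 -17 0 0 0'
python3 - <<'E'
from wp import *
s=observe();print(s['joints'].round(2))
for n in('wrist','scene','side'):
    c=cam(n);np.save('pics/%s16.npy'%n,c,allow_pickle=True);P=cloud(c);h=cv2.cvtColor(c['image'],cv2.COLOR_RGB2HSV)
    b=(h[...,0]>100)&(h[...,0]<125)&(h[...,1]>110)&np.isfinite(P[...,0])&(P[...,2]<.12)&(P[...,0]>.3)&(P[...,0]<.5)&(P[...,1]<-.3)&(P[...,1]>-.52)
    if b.sum()>20:
        Q=P[b];V=np.linalg.svd(Q-Q.mean(0),full_matrices=False)[2];v=V[0]*np.sign(V[0][2]);print(n,b.sum(),Q.mean(0).round(4),Q.min(0).round(3),Q.max(0).round(3),'axis',v.round(3),'elev',np.degrees(np.arcsin(v[2])).round(1),'yaw',np.degrees(np.arctan2(v[1],v[0])).round(1))
    am=(h[...,0]>8)&(h[...,0]<25)&(h[...,1]>150)&(P[...,2]>.02)&(P[...,2]<.06)&(np.hypot(P[...,0]-.36,P[...,1]+.13)<.08)
    if am.sum()>5: print(n,'knob',am.sum(),np.nanmedian(P[am],0).round(4))
print(delta([.36,-.13,.2],rot(0,10)))
E
python3 bowlm.py
```

```text
time_s: 39.2
ee_pos: [0.4095, -0.4588, 0.2385]
tcp_rot: [0.768, -0.635, -0.063, -0.054]
wrist_force: [0.1, -0.1, -0.9]
width: 0.596
[-0.93  0.53  1.23  0.07  1.53  2.01]
wrist 1615 [ 0.4031 -0.4267  0.0631] [ 0.38  -0.461  0.006] [ 0.42  -0.369  0.079] axis [ 0.171 -0.891  0.421] elev 24.9 yaw -79.1
scene 102 [ 0.406  -0.4213  0.0595] [ 0.39  -0.458  0.038] [ 0.421 -0.384  0.079] axis [ 0.156 -0.896  0.415] elev 24.5 yaw -80.2
side knob 19 [ 0.3579 -0.1226  0.0435]
(array([-31.98,  -1.4 ,   8.94]), array([-0.119,  0.146, -1.377]))
scene 261 ((0.5321173667907715, -0.22084619104862213), 0.0700676441192627)
side 151 ((0.5312838554382324, -0.2167452573776245), 0.06931646913290024)
[ 0.53170061 -0.21879572]
```

The scoop lies flat: handle elevation 24.9° against 25°, yaw −79°, in place. Moving over the lid.

```bash
python3 - <<'E'
from wp import *
print(delta([.36,-.13,.2],rot(-30,10)))
E
```

```text
(array([-31.97,  -1.41,   8.91]), array([-0.073,  0.165, -0.855]))
```

```bash
python3 -m crank '-0.4 -3.5 -0.1 0.5 -0.01 0.02 -0.09;-0.4 -7 -0.3 1 -0.02 0.04 -0.19;-0.4 -11 -0.4 2 -0.025 0.06 -0.29;-0.4 -15 -0.6 3 -0.03 0.08 -0.4;-0.4 -19 -0.8 4.5 -0.04 0.1 -0.5;-0.4 -23 -1 6 -0.05 0.12 -0.6;-0.4 -27 -1.2 7.5 -0.06 0.14 -0.7;-0.4 -30.5 -1.4 8.6 -0.07 0.16 -0.8;-0.4 -32 -1.4 8.9 -0.073 0.165 -0.855;-0.4 -32 -1.4 8.9 -0.073 0.165 -0.855;-0.4 -32 -1.4 8.9 -0.073 0.165 -0.855'
cat > knob.py <<'E'
from wp import *
s=observe();print(s['ee_pos'].round(4),s['joints'].round(2))
for n in('wrist','scene','side'):
    c=cam(n);P=cloud(c);h=cv2.cvtColor(c['image'],cv2.COLOR_RGB2HSV)
    am=(h[...,0]>8)&(h[...,0]<25)&(h[...,1]>150)&(P[...,2]>.02)&(P[...,2]<.06)&(np.hypot(P[...,0]-.36,P[...,1]+.13)<.1)
    if am.sum()>5: print(n,'knob',am.sum(),np.nanmedian(P[am],0).round(4))
    q=P[(P[...,2]>.009)&(P[...,2]<.025)&(h[...,1]<60)&(np.hypot(P[...,0]-.36,P[...,1]+.13)<.11)]
    if len(q)>100: print(n,'lid',len(q),cv2.minEnclosingCircle(q[:,:2].astype(np.float32)))
    if n=='wrist' and am.sum()>5: k=np.nanmedian(P[am],0);print(delta([k[0],k[1],.038],rot(-30,10)))
E
python3 knob.py
```

```text
time_s: 40.55
ee_pos: [0.3602, -0.1303, 0.2006]
tcp_rot: [0.966, -0.259, 0.001, 0.0]
wrist_force: [-0.7, -0.6, 0.1]
width: 0.699
[ 0.3602 -0.1303  0.2006] [-0.44 -0.03  2.02 -0.    1.15  1.65]
wrist knob 824 [ 0.3608 -0.1322  0.0432]
wrist lid 15449 ((0.3589816689491272, -0.13096845149993896), 0.06912320852279663)
(array([ 0.08,  0.1 , 16.26]), array([ 0.001, -0.002, -0.002]))
scene knob 18 [ 0.3664 -0.1317  0.0419]
scene lid 672 ((0.36867693066596985, -0.1331336498260498), 0.09308332949876785)
side knob 21 [ 0.3584 -0.1232  0.0415]
side lid 551 ((0.3334696888923645, -0.14048004150390625), 0.0960482582449913)
```

```bash
python3 -m crank '-0.4 0 0 4 0 0 0;-0.4 0 0 8 0 0 0;-0.4 0 0 12 0 0 0;-0.4 0 0 14.5 0 0 0;-0.4 0 0 15.8 0 0 0;-0.4 0 0 16 0 0 0;-0.4 0 0 16 0 0 0;1 0 0 16 0 0 0;1 0 0 16 0 0 0;1 0 0 16 0 0 0;1 0 0 16 0 0 0;1 0 0 16 0 0 0' 40
python3 -m crank '1 0 0 -1 0 0 0;1 0 0 -3 0 0 0;1 0 0 -6 0 0 0;1 0 0 -9 0 0 0;1 0 0 -12 0 0 0;1 0 0 -12 0 0 0'
python3 bowlm.py; python3 - <<'E'
from wp import *
s=observe();print(s['ee_pos'].round(4),s['joints'].round(2));T=R.from_quat(s['tcp_rot'])
print(delta([.532,-.219,.18],T))
E
```

```text
time_s: 41.9
ee_pos: [0.3608, -0.1306, 0.0416]
tcp_rot: [0.966, -0.259, 0.002, 0.001]
wrist_force: [-2.0, 0.0, 8.0]
width: 0.313
time_s: 42.5
ee_pos: [0.3614, -0.1307, 0.1646]
tcp_rot: [0.966, -0.259, 0.004, 0.001]
wrist_force: [0.8, -0.3, -2.5]
width: 0.312
scene 260 ((0.532629132270813, -0.21994395554065704), 0.06808985769748688)
side 144 ((0.5292431116104126, -0.21647702157497406), 0.06876326352357864)
[ 0.53093612 -0.21821049]
[ 0.3601 -0.1301  0.1611] [-0.44  0.03  2.06 -0.    1.05  1.65]
(array([19.34, -0.9 , -1.82]), array([0., 0., 0.]))
```

```bash
python3 -m crank '1 2 0 -1 0 0 0;1 5 -0.2 -1.5 0 0 0;1 8.5 -0.3 -1.5 0 0 0;1 12 -0.5 -1.5 0 0 0;1 15 -0.6 -1.5 0 0 0;1 17.5 -0.7 -1.5 0 0 0;1 19.3 -0.8 -1 0 0 0;1 19.3 -0.8 0 0 0 0;1 19.3 -0.8 1 0 0 0;1 19.3 -0.8 1 0 0 0;1 19.3 -0.8 1 0 0 0'
python3 bowlm.py; python3 - <<'E'
from wp import *
s=observe();print(s['ee_pos'].round(4),s['wrist_force'].round(1))
c=cam('wrist');np.save('pics/w17.npy',c,allow_pickle=True);P=cloud(c);q=P[(P[...,2]>.115)&(P[...,2]<.14)&(np.hypot(P[...,0]-.532,P[...,1]+.22)<.1)];print('lid',len(q),cv2.minEnclosingCircle(q[:,:2].astype(np.float32)),np.percentile(q[:,2],[5,50,95]))
E
```

```text
time_s: 43.7
ee_pos: [0.5308, -0.2195, 0.1508]
tcp_rot: [0.966, -0.259, 0.0, 0.0]
wrist_force: [0.1, -0.4, -2.0]
width: 0.31
scene 132 ((0.537095844745636, -0.2198949158191681), 0.06541671603918076)
side 76 ((0.5289977192878723, -0.21258169412612915), 0.06630736589431763)
[ 0.53304678 -0.2162383 ]
[ 0.5313 -0.2197  0.1516] [ 0.   0.2 -2.8]
lid 40943 ((0.5295040011405945, -0.21899697184562683), 0.06938590854406357) [0.1214585  0.12292835 0.1248244 ]
```

```bash
python3 -m crank '1 0.1 0 1 0 0 0;1 0.1 0 2 0 0 0;1 0.1 0 3 0 0 0;1 0.1 0 3.5 0 0 0;1 0.1 0 3.9 0 0 0;1 0.1 0 4.1 0 0 0;1 0.1 0 4.2 0 0 0;1 0.1 0 4.2 0 0 0'
python3 - <<'E'
from wp import *
s=observe();print(s['ee_pos'].round(4),s['wrist_force'].round(1),s['wrist_torque'].round(2))
c=cam('wrist');P=cloud(c);q=P[(P[...,2]>.07)&(P[...,2]<.1)&(np.hypot(P[...,0]-.532,P[...,1]+.22)<.09)];print('lid z',len(q),np.percentile(q[:,2],[5,50,95]))
E
```

```text
time_s: 44.65
ee_pos: [0.5324, -0.2204, 0.1108]
tcp_rot: [0.966, -0.259, 0.001, 0.001]
wrist_force: [-9.7, 4.6, 15.6]
width: 0.306
[ 0.5324 -0.2204  0.1108] [-9.7  4.6 15.6] [ 0.67  1.64 -0.04]
lid z 40980 [0.08070283 0.08220082 0.08413573]
```

The lid top is at 0.0822 (it was 0.0824 when home). Relaxing the press before release.

```bash
python3 -m crank '1 0 0 -0.1 0 0 0;1 -0.1 0 -0.2 0 0 0;1 -0.1 0 -0.2 0 0 0'
python3 -m crank '-0.3 0 0 0 0 0 0;-0.3 0 0 0 0 0 0;-0.3 0 0 -0.2 0 0 0;-0.3 0 0 -2 0 0 0;-0.6 0 0 -6 0 0 0;-0.6 0 0 -10 0 0 0;-0.6 0 0 -14 0 0 0;-0.6 0 0 -16 0 0 0;-0.6 0 0 -16 0 0 0'
python3 - <<'E'
from wp import *
c=cam('wrist');P=cloud(c);h=cv2.cvtColor(c['image'],cv2.COLOR_RGB2HSV)
q=P[(P[...,2]>.07)&(P[...,2]<.095)&(np.hypot(P[...,0]-.532,P[...,1]+.22)<.1)&(h[...,1]<80)];ce=cv2.minEnclosingCircle(q[:,:2].astype(np.float32));print('lid',len(q),ce,np.percentile(q[:,2],[5,50,95]))
A=np.c_[q[:,:2]-q[:,:2].mean(0),np.ones(len(q))];print('plane',np.linalg.lstsq(A,q[:,2],rcond=None)[0].round(4))
am=(h[...,0]>8)&(h[...,0]<25)&(h[...,1]>150)&(P[...,2]>.09);print('knob',np.nanmedian(P[am],0))
np.save('pics/w18.npy',c,allow_pickle=True)
s=cam('scene');d=cam('side')
a=cv2.resize(s['image'][130:330,110:310,::-1],(395,395),interpolation=cv2.INTER_CUBIC);b=cv2.resize(d['image'][110:310,120:320,::-1],(395,395),interpolation=cv2.INTER_CUBIC)
cv2.imwrite('pics/fin.png',np.hstack([a,b]))
E
```

```text
time_s: 45.0
ee_pos: [0.5314, -0.2198, 0.1111]
tcp_rot: [0.966, -0.259, 0.001, 0.001]
wrist_force: [-1.0, 0.5, -3.1]
width: 0.307
time_s: 45.9
ee_pos: [0.5319, -0.2199, 0.2747]
tcp_rot: [0.966, -0.259, 0.004, 0.001]
wrist_force: [-0.1, 0.1, -0.5]
width: 0.801
lid 14983 ((0.5297231078147888, -0.2191135436296463), 0.06934821605682373) [0.0806584  0.08230776 0.08428039]
plane [-0.0001 -0.0002  0.0824]
knob [ 0.53239746 -0.22057765  0.11285968]
```

View pics/fin.png

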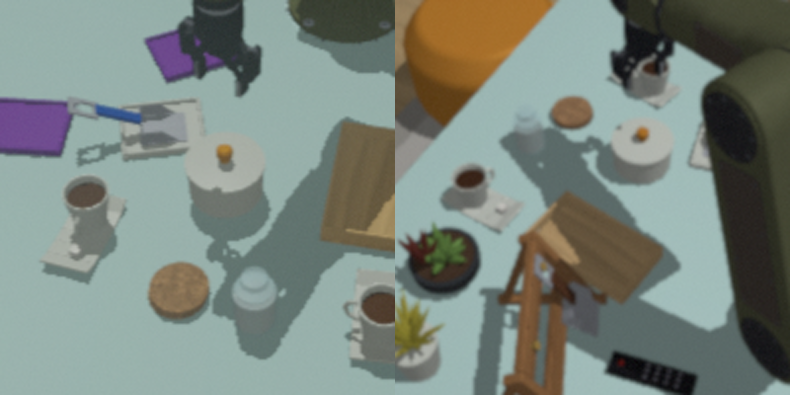

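The final picture shows everything in place:
- The scoop lies in the white dish, its bowl at about (163,128) in a dish centred near (160,128).
- The lid is home at (225,172) and the tray is empty.
- The wood scoop is still hanging and the neighbouring objects are where they were.

The lid is level, with its top at 0.0824 and the knob at 0.1129, the same as at the start.

```bash
python3 -c "
from plant import *
print(hand_in())"
```

```text
the job is handed in; nothing more can be done
None
```

I took the lid off the bowl and unhooked the blue scoop. It moved all six truffles in two scoops (four, then two) into the candy bowl. Then I laid the scoop in the white dish, put the lid back on and handed in at about 46 s of the 208 s allowed.

**Last checks that passed:**
- **Tray and scoop:** both empty, and no stray truffles found on the table.
- **Lid:** level, top at 82.4 mm and knob top at 112.9 mm, the same as at the start.
- **Scoop in the dish:** just after release the handle rose 24.9° (25° expected), and the bowl's underside was within about 1 mm of the measured dish centre when set down. That centre is itself only good to several millimetres.
- **Other objects:** the wood scoop still hangs, and the items in the last picture look undisturbed. The remote and the white planter were only partly in view.

**What went wrong or was left uncertain:**
- **First grasp:** joint 6 ran to its limit (read 2.554 against 2.55) and the scoop swung about 7° on its stud. I backed off, tilted the gripper more steeply and regrasped it straight.
- **Truffle count in the bowl:** I inferred six from the empty tray and scoop and the dark blobs in the bowl. I did not count them one by one.
- **Bowl position:** the readings differed by a few millimetres between views. I found no clear sign of a knock, and the bowl may have shifted about 2 mm.

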